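# Fit the cross-slotted bed plate to the soap cutter and lock it

### The arm

A 6-joint arm with a two-finger parallel gripper is mounted at the origin on the work surface. World frame = base frame: x ahead of the robot, y to its left, z up, the work surface at z = 0. Lengths are in m, angles in rad, forces in N, time in s.
With the tool pointing down it reaches from about 0.275 to 0.85 m from the base axis. Payload 5.2 kg.
Tool frame: the origin (TCP) lies midway between the tips of the shut fingers; the grasp point (between the pads) lies 19 mm behind it; z points along the fingers, y is the direction in which the jaws open and shut (so a half turn about z gives the same grasp; the last joint's range is limited). The gripper opens to 85 mm and grips with 20 to 120 N. Pads are 22 mm wide; open, the fingers measure 114 mm over their backs; the gripper's body (76 mm by 85 mm) begins 54 mm behind the grasp point. The pads swing forward as they close: fully open they stand 13 mm farther back than shut.
Start: joints at [1.015, 0.259, 1.535, -0, 1.348, -0.203], TCP at [0.19, 0.516, 0.231] pointing down, gripper open.
Joint ranges: [-3.14, 3.14], [-0.91, 2.08], [0.19, 2.58], [-1.22, 4.36], [0.22, 2.71], [-3.12, 3.12]. Speed limits (rad/s): [2.57, 2.57, 3.14, 3.14, 3.14, 3.14].

### API

Orientations are given as a unit quaternion [w, x, y, z].
In Python, from rig import env gives the robot as it stands. The module is installed in compiled form; this text tells all that it offers.
- The arm moves only by the tool send_rows, never from a script. Its argument "targets" is a list of rows, each an object of numbers: "x", "y", "z": the shift along the world's x, y, z in mm; "wx", "wy", "wz": the turn, a rotation vector about the world's x, y, z in rad; "gripper": the opening, from 0 (shut) to 1 (fully open). A call has 1 to 20 rows; each row shifts and turns the commanded pose from where the row before left it; what a row does not reach is not made up. A row lasts 1/8 s, in which the tool goes at most 62.5 mm and 10.7 degrees, less where a joint would pass 70% of its speed; a pose out of reach is approached as far as the arm can. A call with a gripper value outside its range is refused whole. The fingers move at their own pace and stop on an object; "newtons" is the grip in N (left out, the last holds). Time passes only in rows, so rows that do not move let the fingers close. It gives the time, the measured TCP pose, the force and the opening at its end, in the units of the state.
- env.state(): the state, without advancing time (a new reading comes with each control period).
- env.capture(name): name is "scene" or "top" or "wrist"; returns a dict with "frame" (400x640x3 uint8, red, green, blue), "fov_y" (degrees; the focal length in pixels is half the picture's height over the tangent of half this angle, whatever the lens; pixels are square), "cx", "cy" (the principal point, pixels), "k1" (the pictures are not rectified: a ray, as slopes to the right and down, at radius r is drawn at 1 + k1 r^2 times it, then the intrinsics apply), "extrinsics" (4x4, takes a point from world to camera coordinates). Camera axes: x right, y up, looking along -z (the intrinsics and any distortion apply to the point x, -y, -z); pixel columns grow to the right and rows downward; lengths in m; the calibration is good to about 2 mm. A picture is of the moment at which its call begins. There is no depth.
- env.finish_job(): hands the job in, once; it reports no verdict.
The state is a dict: "time": time; "joint_positions": joint angles; "joint_vel": joint speeds; "joint_efforts": joint torques, N m; "ee_pos": TCP position; "orientation": TCP orientation; "contact_force": force on the tool from outside, world axes, zero at the start; "ft_torque": the same for the moment, N m; "width": finger opening in m.
Only numpy, scipy, OpenCV 4.12 (cv2) and the standard library are available. Lean on these libraries where they do the work, as an engineer would, in place of code of your own. Each camera call takes 0.05 s, during which the arm holds its last target.

### The job

Fit the plate with the crosswise slots to the soap cutter: in the rack, press down its end over the ramp so that the other end tips up out of the pocket, then take the plate by its raised end and lay it (do not drop it) in the cutter's sloping bed, flat and fully home against the foot rail. Then lock it in by turning the wing knob clockwise, a quarter turn, until its tongue reaches up over the plate. Leave the other two plates in their pockets and do not shift anything else on the bench.

Things in the scene. Friction and masses are not known exactly. Their poses are not given: they have to be found in the camera images.
- cross_plate_mid (a point): white HDPE bed plate, 140 x 62 x 15 mm (x long, y wide, z out of its slotted face), the same size as the other two; the one with four slots ACROSS its width (4 mm wide and deep, 28 mm apart). Point: its very centre. It starts flush in any of the rack's three pockets, x along the rack's x. Either way round is good in the cutter. 0.08 to 0.17 kg, slippery on rack and bed
- long_plate_mid (a point): white HDPE bed plate, 140 x 62 x 15 mm (x long, y wide, z out of its slotted face), the same size as the other two; the one with two slots ALONG its length; point at its centre. Leave it in its pocket
- plain_plate_mid (a point): white HDPE bed plate, 140 x 62 x 15 mm (x long, y wide, z out of its slotted face), the same size as the other two; the one without slots; point at its centre. Leave it in its pocket
- rack: level birch plate rack, fixed, 172 x 254 mm, top face 60 mm above the bench; origin at the centre of its underside. Three open-topped pockets side by side, centres at x = 0, y = +80, 0, -80 mm, each 144 mm (along x) x 66 mm (along y), with 14 mm walls between and round them. Plates lie flush with the top. Its -x side is the robot's side; its yaw varies by 20 deg
- pocket0 (a point): middle of the +y pocket, 15 mm below the rack's top face (axes as the rack's). All pockets alike: from x = -3 mm (a ridge) to the +x end the floor is a level ledge 15 mm below the top; from the ridge to the -x end it falls as a 28 deg ramp, 37 mm lower at the wall. A plate lies on the ledge with its -x half over the ramp
- pocket1 (a point): middle of the middle pocket, same height. Pressing a plate about 25 mm from its -x end (1 N is enough) rocks it over the ridge on to the ramp, that spot going down some 20 mm; its -x end then rests against the wall and it stays tipped 28 deg by itself when let go, centre about 7 mm towards -x and 1 mm lower than when flat
- pocket2 (a point): middle of the -y pocket, same height. A tipped plate's +x end stands 18 mm (underside) to 31 mm (upper edge) above the rack's top, its x axis (or -x, as it lies) rising 28 deg towards the rack's +x; there its two long sides, 62 mm apart, can be gripped over its last 38 mm without touching the rack
- bed: sloping bed of the soap cutter, fixed, 30 deg from level; it faces roughly the robot's right (-y), yaw varying. Origin on the bed's surface, 98 mm above the bench, where the middle of a seated plate's underside belongs; x up the slope, y across, z square out of the bed. A seated plate is centred at (0, 0, 7.5 mm), length along x, lower end on the foot rail
- foot_rail (a point): upper front edge of the foot rail, mid-width: bed (-70, 0, 29) mm, axes as the bed's. The rail spans bed x -116 to -70, y +-78 mm, top 29 mm above the bed. From it two side rails, 8 mm high, run up to bed x = +4 mm and guide the plate, inner faces at y = +-33.5 mm. Farther up the bed is open and flat to y = +-78 mm, with 6 mm high cheeks to +-92 mm
- harp_bar (a point): middle of the top bar of the cutter's wire frame, parked at the top end of the bed: two arms at bed y = +-85 mm with a 184 mm bar between, rising from bed x = 103 mm and leaning away up-slope to this point about 270 mm above the bench. Keep the robot clear of it
- wing_mid (a point): middle of the black wing of the wing knob on the foot rail, on its turning axis: bed (-93, 0, 49.5) mm. Its axes turn with the knob: z is the turning axis (square out of the bed), y runs along the wing. The wing is 52 mm long, 10 mm thick, 24 mm high (12 mm either side of this point) on an 8 mm high, 24 mm wide hub on the rail's top
- wing_knob (a joint): turn of the wing knob, rad, growing clockwise seen from above the bed; stops at 0 and 1.75; starts 0 to 0.35. At 0 the wing lies along bed y and the steel tongue below its +y half is hidden in the rail; at 1.57 the wing points up-slope and the tongue reaches 11 mm over the seated plate's end, 2.5 mm above it. Turned enough from 1.25 on. 0.06 N m; stays where left
- soap_a: an 88 x 58 x 26 mm cream soap bar lying flat between rack and cutter; origin at the middle of its underside. Leave it where it is
- soap_b: an 88 x 58 x 26 mm greyish-tan soap bar lying flat beyond the rack; origin at the middle of its underside. Leave it where it is
- oil_bottle: an amber glass bottle, 54 mm across and 125 mm tall, standing between rack and cutter, beyond them; origin at the middle of its underside. Leave it where it is
- spray_bottle: a white plastic bottle, 66 mm across and 170 mm tall, standing beyond the rack; origin at the middle of its underside. Leave it where it is
- steel_jug: a stainless jug with a handle, 96 mm across and 120 mm tall, standing towards the far side; origin at the middle of its underside. Leave it where it is
- scraper: a bench scraper lying flat: steel blade 120 x 75 mm with a black handle, 24 mm high; origin at the middle of its underside. Leave it where it is
- brush: a 200 mm brush lying on the bench on the robot's side; origin at the middle of its underside. Leave it where it is
Mind the look-alikes: they are no part of the job. Leave any turquoise look-alike of the part that bears cross_plate_mid alone.

How it is judged:
On the way, in this order (a step that is already met when the one before it is completed fails the run):
1. the cross-slotted plate is tipped up in its pocket, lying on the ramp (angle between cross_plate_mid's own z axis and vertical above 0.38 rad and z of cross_plate_mid in the frame of rack between 0.04 and 0.062 m and x of cross_plate_mid in the frame of rack between -0.02 and 0.02 m), for 0.2 s.
2. the plate lies home in the cutter's bed (x of cross_plate_mid in the frame of bed between -0.004 and 0.005 m and y of cross_plate_mid in the frame of bed between -0.004 and 0.004 m and z of cross_plate_mid in the frame of bed between 0.005 and 0.01 m and angle between the z axis of cross_plate_mid and the z axis of bed, either way round below 0.05 rad and angle between the x axis of cross_plate_mid and the x axis of bed, either way round below 0.08 rad), for 0.2 s.
At the end, for the whole second after the job is handed in: the cross-slotted plate lies at rest in the cutter's bed, flat (3 deg), within about 4 mm of home and 5 deg of straight, the wing knob is turned past 1.25 rad (tongue over the plate), and the other two plates lie flat in their pockets within 10 mm of where they were (all of step 2 and value of joint wing_knob above 1.25 rad and linear speed of cross_plate below 0.01 m/s and angle between each of long_plate_mid, plain_plate_mid's own z axis and vertical below 0.1 rad and distance of each of long_plate_mid, plain_plate_mid from where it was at the start of the episode below 0.01 m); the robot touches nothing.
It fails at once if the plate falls free instead of being laid down (linear speed of cross_plate above 0.5 m/s and contact force between cross_plate and anything else below 0.01 N).
It fails at once if one of the other plates is tipped or shifted (angle between any of long_plate_mid, plain_plate_mid's own z axis and vertical above 0.3 rad or distance of any of long_plate_mid, plain_plate_mid from where it was at the start of the episode above 0.03 m).
It fails at once if something else on the bench is shifted by more than 30 mm or knocked over (distance of any of soap_a, soap_b, oil_bottle, spray_bottle, steel_jug, scraper, brush from where it was at the start of the episode above 0.03 m or angle between any of oil_bottle, spray_bottle, steel_jug's own z axis and vertical above 0.6 rad).
It also fails if it takes over 58 s, if anything falls off the work surface, if the arm or the gripper's body presses on something with over 40 N, if the wrist force passes 120 N, or if a joint passes its speed limit or range.

## Working session

There is one attempt and no reset: what is moved stays moved. The work goes in short steps, Python scripts to look and compute and a tool call to move; the robot and the scene stay as the last step left them, time stands still between calls to the robot, and variables do not carry over. Pictures are saved under pics/ and viewed, and the job is handed in when it is done.

Besides the shell and the picture viewer there is one more tool, called after ">>>" by a JSON object that holds its "api" and its "payload". send_rows: Moves the arm, as the interface text tells. Its arguments: {"type":"object","properties":{"targets":{"type":"array","items":{"type":"object","properties":{"x":{"type":"number"},"y":{"type":"number"},"z":{"type":"number"},"wx":{"type":"number"},"wy":{"type":"number"},"wz":{"type":"number"},"gripper":{"type":"number"}}}},"newtons":{"type":"number"}},"required":["targets"]}

```bash
mkdir -p pics; ls
python3 - <<'E'
from rig import env
import cv2,pickle
s=env.state();print(s)
for n in["scene","top","wrist"]:
    c=env.capture(n);pickle.dump(c,open(f"pics/{n}0.pkl","wb"))
    cv2.imwrite(f"pics/{n}0.png",c["frame"][:,:,::-1]);print(n,c["fov_y"],c["cx"],c["cy"],c["k1"],c["extrinsics"].round(3).tolist() if hasattr(c["extrinsics"],'round') else c["extrinsics"])
E
```

```text
pics
{'time': 0.0, 'joint_positions': array([ 1.01520086e+00,  2.59373683e-01,  1.53611637e+00,  9.56834672e-06,
        1.34801007e+00, -2.02817118e-01]), 'joint_vel': array([ 0.0006003 , -0.00167719,  0.00054612,  0.00173855, -0.00025761,
        0.00086574]), 'joint_efforts': array([-1.32958365e-03, -4.46031153e+01, -2.90571928e+01, -5.37363048e-04,
        1.16013992e-02,  9.20792402e-07]), 'ee_pos': array([0.18971807, 0.51566137, 0.23044484]), 'orientation': array([-3.57389685e-04,  1.75476890e-01,  9.84483088e-01, -8.84252156e-04]), 'contact_force': array([-0.59582181, -0.27316377,  0.55929603]), 'ft_torque': array([ 0.00494063, -0.04889901,  0.0122849 ]), 'width': 0.0855568572876075}
scene 51.5393593429624 322.46216330161434 194.53460935538524 -0.04000815438283133 [[-0.183, 0.983, 0.005, 0.026], [-0.787, -0.149, 0.599, 0.289], [0.59, 0.106, 0.801, -1.805], [0.0, 0.0, 0.0, 1.0]]
top 57.73076415265048 320.9537516084116 198.47774206913198 -0.03537771120581182 [[0.02, -1.0, -0.005, 0.042], [0.995, 0.019, 0.103, -0.514], [-0.103, -0.007, 0.995, -1.103], [0.0, 0.0, 0.0, 1.0]]
wrist 68.40188626069472 323.37939639766654 200.53053960236144 -0.03114084421591476 [[0.345, 0.939, -0.002, -0.55], [-0.89, 0.326, -0.319, 0.042], [-0.299, 0.112, 0.948, -0.38], [0.0, 0.0, 0.0, 1.0]]
```

View pics/scene0.png

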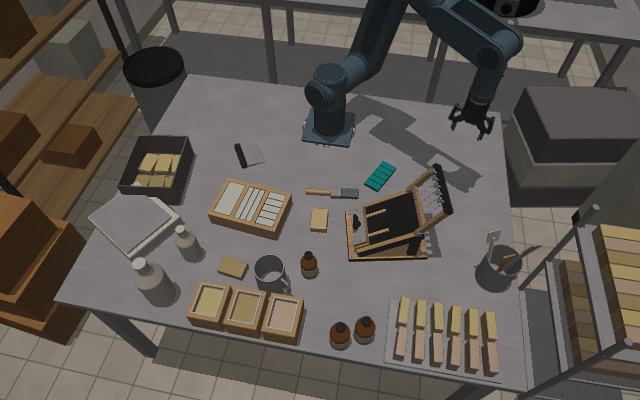

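View pics/top0.png

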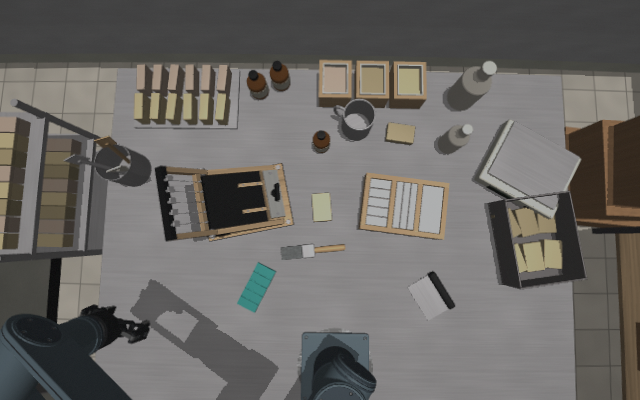

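View pics/wrist0.png

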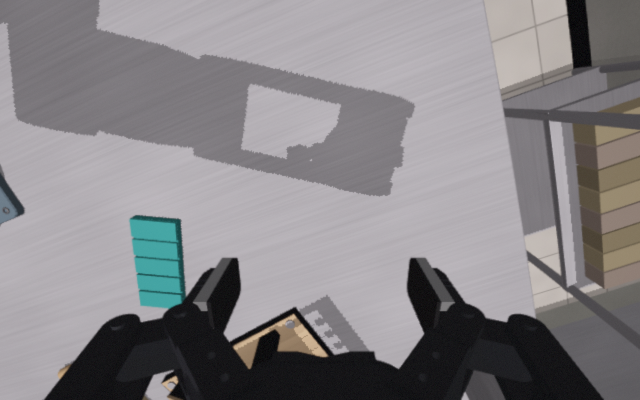

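Pocket0 (the leftmost pocket in the top view) holds the cross-slotted plate, around pixel (379,203). The cutter is at left, with the knob around (277,192). Next I'll zoom in.

```bash
cat > h.py <<'E'
import numpy as np,cv2,pickle
from scipy.spatial.transform import Rotation as R
def proj(c,P):
    P=np.atleast_2d(P).astype(float);E=np.array(c["extrinsics"]);q=P@E[:3,:3].T+E[:3,3]
    u=np.c_[q[:,0]/-q[:,2],-q[:,1]/-q[:,2]];r2=(u**2).sum(1,keepdims=True);u=u*(1+c["k1"]*r2)
    f=200/np.tan(np.radians(c["fov_y"])/2);return u*f+[c["cx"],c["cy"]]
def ray(c,px):
    f=200/np.tan(np.radians(c["fov_y"])/2);d=(np.array(px,float)-[c["cx"],c["cy"]])/f;u=d.copy()
    for _ in range(20): u=d/(1+c["k1"]*(u**2).sum())
    E=np.array(c["extrinsics"]);v=E[:3,:3].T@np.array([u[0],-u[1],-1]);o=-E[:3,:3].T@E[:3,3];return o,v
def onz(c,px,z):
    o,v=ray(c,px);return o+v*(z-o[2])/v[2]
def load(n): return pickle.load(open(f"pics/{n}.pkl","rb"))
def crop(c,x0,y0,x1,y1,s,name,pts=None):
    im=c["frame"][y0:y1,x0:x1,::-1].copy();im=cv2.resize(im,None,fx=s,fy=s,interpolation=cv2.INTER_CUBIC)
    if pts is not None:
        for p in pts: cv2.circle(im,tuple(int(round(v)) for v in ((p[0]-x0+.5)*s-.5,(p[1]-y0+.5)*s-.5)),2,(0,0,255),-1)
    cv2.imwrite(f"pics/{name}.png",im)
E
python3 - <<'E'
from h import *
c=load("top0");crop(c,350,165,460,245,7,"t_rack");crop(c,145,150,305,250,5,"t_cut")
c=load("scene0");crop(c,200,170,300,245,8,"s_rack");crop(c,330,155,460,270,6,"s_cut")
E
```

```text
(no output)
```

View pics/t_rack.png

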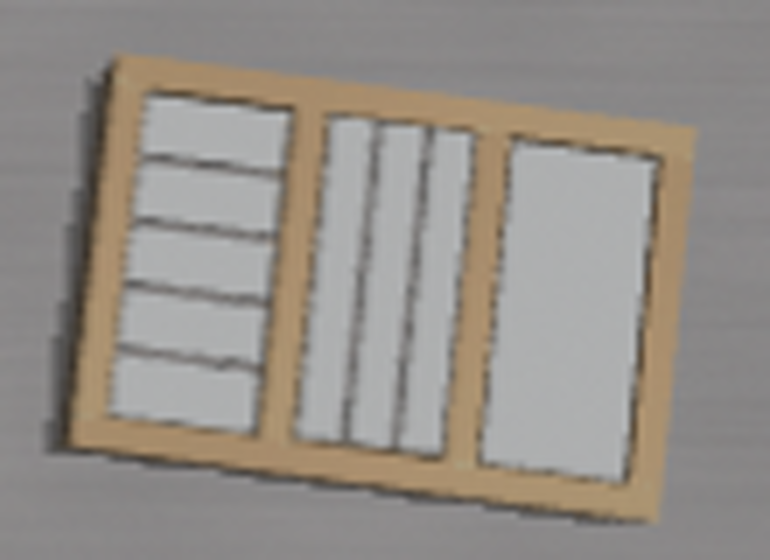

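View pics/t_cut.png

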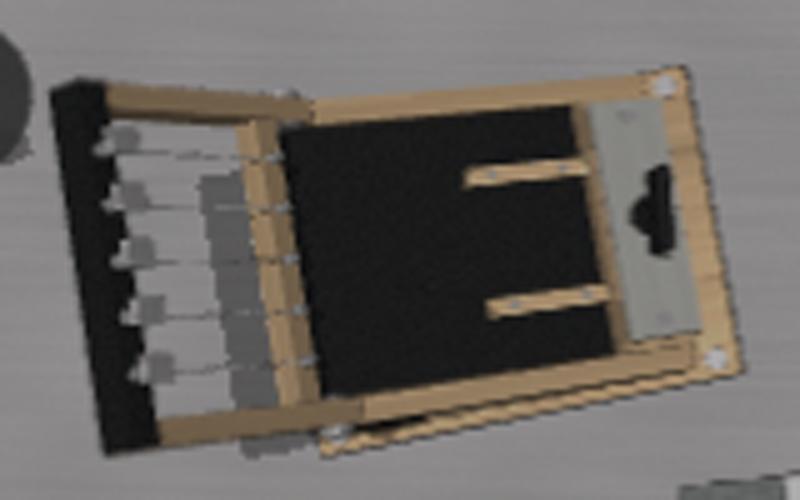

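View pics/s_rack.png

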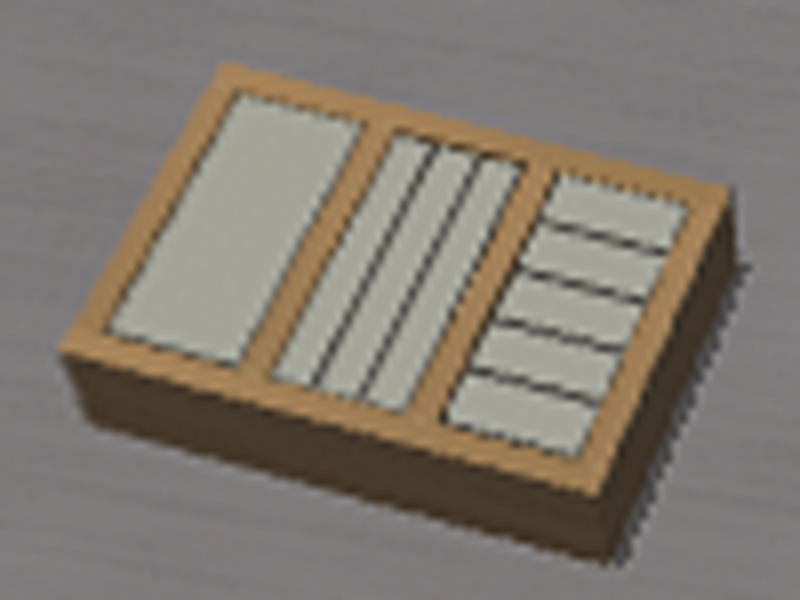

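View pics/s_cut.png

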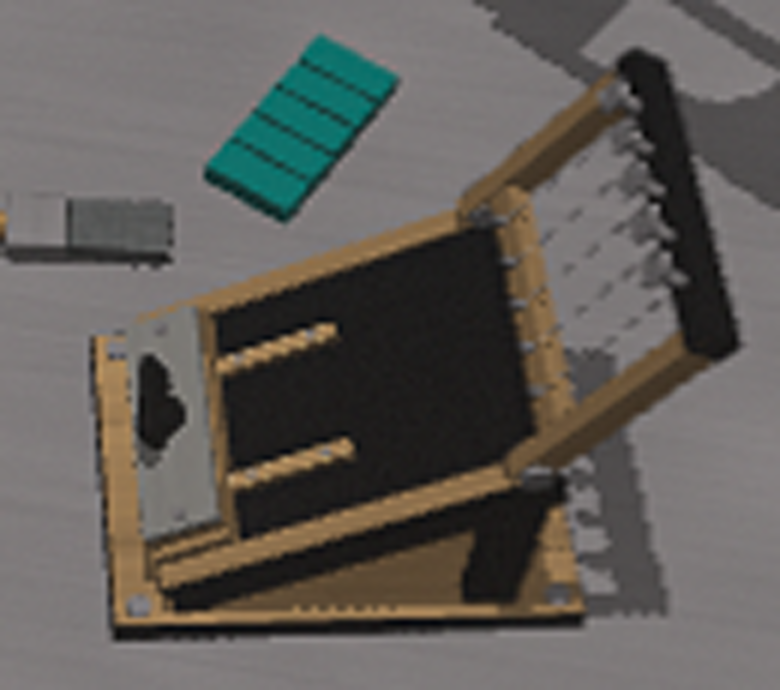

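```bash
cat > fit.py <<'E'
from h import *
from scipy.optimize import least_squares
def T(c,pts,x0,y0,s): return (np.array(pts,float)+.5)/s-.5+[x0,y0]
def Rz(a): return R.from_euler('z',a).as_matrix()
def rackP(p,P): return np.asarray(P)@Rz(p[2]).T+[p[0],p[1],0]
def bedR(yaw):
    # x up-slope at heading yaw
    x=np.array([np.cos(yaw)*np.cos(np.pi/6),np.sin(yaw)*np.cos(np.pi/6),.5]);z=np.array([-np.cos(yaw)*.5,-np.sin(yaw)*.5,np.cos(np.pi/6)])
    return np.c_[x,np.cross(z,x),z]
def bedP(p,P): return np.asarray(P)@bedR(p[2]).T+[p[0],p[1],.098]
def fit(f,obs,p0):
    fun=lambda p:np.concatenate([(proj(c,f(p,P))-px).ravel() for c,px,P in obs])
    s=least_squares(fun,p0,loss='soft_l1');return s.x,fun(s.x)
E
cat > f1.py <<'E'
from fit import *
t=load("top0");s=load("scene0")
a=.086;b=.127
P=[(a,b,.06),(a,-b,.06),(-a,-b,.06),(-a,b,.06)]
ot=(t,T(t,[(118,55),(697,128),(658,520),(68,445)],350,165,7),P)
os=(s,T(s,[(600,493),(62,348),(222,65),(733,187)],200,170,8),P)
for o in ([ot],[os],[ot,os]):
    p,r=fit(rackP,o,[.55,-.1,0]);print("rack",p.round(4),r.round(1))
m=1e-3
P=np.array([(-70,-78,29),(-70,78,29),(-116,78,29),(-116,-78,29),(4,-33.5,8),(4,33.5,8)])*m
bt=(t,T(t,[(588,103),(628,342),(703,330),(660,97),(470,187),(487,300)],145,150,5),P)
bs=(s,T(s,[(218,520),(195,308),(130,322),(148,540),(345,440),(337,333)],330,155,6),P)
for o in ([bt],[bs],[bt,bs]):
    q,r=fit(bedP,o,[.55,.25,1.6]);print("bed",q.round(4),r.round(1))
np.save("rack.npy",p);np.save("bed.npy",q)
E
python3 f1.py
```

```text
rack [ 0.4938 -0.2009 -0.1105] [-0.2 -0.4 -0.1 -0.1  0.1  0.3  0.2  0.1]
rack [ 0.4898 -0.2019 -0.106 ] [-0.   0.  -0.   0.4  0.2 -0.4 -0.1 -0.1]
rack [ 0.4925 -0.2011 -0.1086] [-0.2  0.1 -0.1  0.2  0.2  0.7  0.3  0.6 -0.1  0.8 -0.1  0.9  0.3  0.2
 -0.1  0.6]
bed [0.5013 0.2865 1.7732] [-0.1 -1.6  0.7  2.2 -0.1  2.5 -0.3 -1.4 -0.2 -0.1  0.  -0.1]
bed [0.4983 0.2864 1.7738] [ 0.1  0.8  0.4 -2.4 -0.5 -0.8 -0.7  1.2  0.8 -0.7 -0.1  0.6]
bed [0.5003 0.2865 1.7717] [-0.  -1.2  0.7  2.6 -0.1  2.9 -0.2 -1.  -0.2  0.2  0.   0.2  0.1  1.3
  0.4 -1.9 -0.5 -0.4 -0.8  1.6  0.7 -0.1 -0.1  1.1]
```

Both cameras agree on the rack to about 4 mm and on the bed to about 3 mm. I'll lift, then travel over the rack with shut fingers.

>>> {"api": "send_rows", "payload": {"targets": [{"z": 50,"wz": -0.16,"gripper": 0},{"z": 50,"wz": -0.16,"gripper": 0},{"z": 40,"x": 10,"y": -20,"wz": -0.16},{"x": 18,"y": -42,"wz": -0.16},{"x": 18,"y": -42,"wz": -0.16},{"x": 18,"y": -42,"wz": -0.16},{"x": 18,"y": -42,"wz": -0.16},{"x": 18,"y": -42,"wz": -0.16},{"x": 18,"y": -42,"wz": -0.16},{"x": 18,"y": -42,"wz": -0.16},{"x": 18,"y": -42,"wz": -0.16},{"x": 18,"y": -42,"wz": -0.16},{"x": 18,"y": -42,"wz": -0.16},{"x": 18,"y": -42,"wz": -0.16},{"x": 18,"y": -42,"wz": -0.16},{"x": 18,"y": -42,"wz": -0.16},{"x": 18,"y": -42,"wz": -0.16},{"x": 4,"y": -25,"wz": -0.16},{}]}}

```text
validation failed for argument at $.ta...
```

```bash
cat > look.py <<'E'
import sys
from rig import env
from h import *
s=env.state();print({k:np.round(v,4).tolist() for k,v in s.items() if k!='joint_efforts'})
for a in sys.argv[1:]:
    n,tag=a.split(":");c=env.capture(n);pickle.dump(c,open(f"pics/{tag}.pkl","wb"));cv2.imwrite(f"pics/{tag}.png",c["frame"][:,:,::-1])
E
python3 look.py wrist:w1
```

```text
{'time': 0.15, 'joint_positions': [1.0152, 0.2592, 1.5358, 0.0, 1.348, -0.2028], 'joint_vel': [-0.0, -0.0017, -0.0036, -0.0006, -0.0029, 0.0014], 'ee_pos': [0.1898, 0.5158, 0.2307], 'orientation': [-0.0003, 0.1755, 0.9845, -0.0007], 'contact_force': [0.2002, 0.1008, 0.1831], 'ft_torque': [0.0315, 0.0022, -0.0076], 'width': 0.0852}
```

View pics/w1.png

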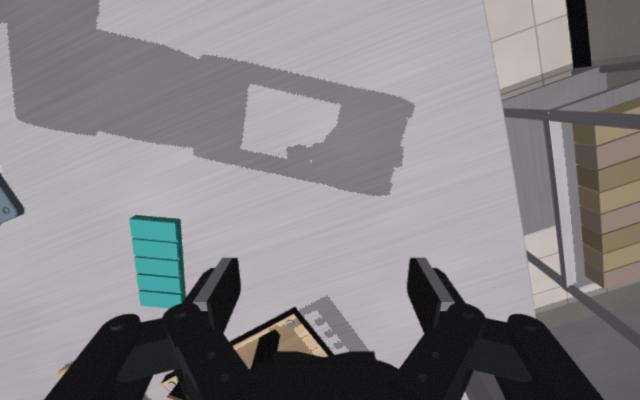

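The call was refused and nothing moved. The empty row is the likely cause, so I'll resend without it.

>>> {"api": "send_rows", "payload": {"targets": [{"z": 50,"wz": -0.16,"gripper": 0},{"z": 50,"wz": -0.16,"gripper": 0},{"z": 40,"x": 10,"y": -20,"wz": -0.16,"gripper": 0},{"x": 18,"y": -42,"wz": -0.16,"gripper": 0},{"x": 18,"y": -42,"wz": -0.16,"gripper": 0},{"x": 18,"y": -42,"wz": -0.16,"gripper": 0},{"x": 18,"y": -42,"wz": -0.16,"gripper": 0},{"x": 18,"y": -42,"wz": -0.16,"gripper": 0},{"x": 18,"y": -42,"wz": -0.16,"gripper": 0},{"x": 18,"y": -42,"wz": -0.16,"gripper": 0},{"x": 18,"y": -42,"wz": -0.16,"gripper": 0},{"x": 18,"y": -42,"wz": -0.16,"gripper": 0},{"x": 18,"y": -42,"wz": -0.16,"gripper": 0},{"x": 18,"y": -42,"wz": -0.16,"gripper": 0},{"x": 18,"y": -42,"wz": -0.16,"gripper": 0},{"x": 18,"y": -42,"wz": -0.16,"gripper": 0},{"x": 18,"y": -42,"wz": -0.16,"gripper": 0},{"x": 4,"y": -25,"wz": -0.16,"gripper": 0}]}}

```text
validation failed for argument at $.ta...
```

```bash
python3 look.py wrist:w1
```

```text
{'time': 0.2, 'joint_positions': [1.0152, 0.2591, 1.5356, -0.0, 1.348, -0.2028], 'joint_vel': [0.0003, 0.0001, -0.0029, -0.0005, -0.0014, 0.0015], 'ee_pos': [0.1898, 0.5159, 0.2308], 'orientation': [-0.0002, 0.1755, 0.9845, -0.0005], 'contact_force': [0.156, 0.2268, 0.2768], 'ft_torque': [0.0705, 0.02, 0.0075], 'width': 0.0856}
```

View pics/w1.png

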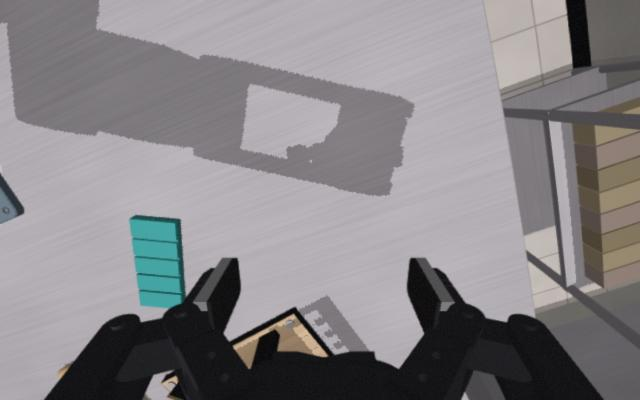

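>>> {"api": "send_rows", "payload": {"targets": [{"x": 0,"y": 0,"z": 50,"wx": 0,"wy": 0,"wz": -0.16,"gripper": 0}]}}

```text
time: 0.38
ee_pos: [0.1887, 0.514, 0.2776]
orientation: [-0.001, 0.255, 0.967, -0.005]
contact_force: [0.8, 1.8, 0.8]
width: 0.07
```

All fields are required in each row.

>>> {"api": "send_rows", "payload": {"targets": [{"x": 0,"y": 0,"z": 50,"wx": 0,"wy": 0,"wz": -0.16,"gripper": 0},{"x": 10,"y": -20,"z": 40,"wx": 0,"wy": 0,"wz": -0.16,"gripper": 0},{"x": 18,"y": -42,"z": 0,"wx": 0,"wy": 0,"wz": -0.16,"gripper": 0},{"x": 18,"y": -42,"z": 0,"wx": 0,"wy": 0,"wz": -0.16,"gripper": 0},{"x": 18,"y": -42,"z": 0,"wx": 0,"wy": 0,"wz": -0.16,"gripper": 0},{"x": 18,"y": -42,"z": 0,"wx": 0,"wy": 0,"wz": -0.16,"gripper": 0},{"x": 18,"y": -42,"z": 0,"wx": 0,"wy": 0,"wz": -0.16,"gripper": 0},{"x": 18,"y": -42,"z": 0,"wx": 0,"wy": 0,"wz": -0.16,"gripper": 0},{"x": 18,"y": -42,"z": 0,"wx": 0,"wy": 0,"wz": -0.16,"gripper": 0},{"x": 18,"y": -42,"z": 0,"wx": 0,"wy": 0,"wz": -0.16,"gripper": 0},{"x": 18,"y": -42,"z": 0,"wx": 0,"wy": 0,"wz": -0.16,"gripper": 0},{"x": 18,"y": -42,"z": -20,"wx": 0,"wy": 0,"wz": -0.16,"gripper": 0},{"x": 18,"y": -42,"z": -20,"wx": 0,"wy": 0,"wz": -0.16,"gripper": 0},{"x": 18,"y": -42,"z": -20,"wx": 0,"wy": 0,"wz": -0.16,"gripper": 0},{"x": 18,"y": -42,"z": -20,"wx": 0,"wy": 0,"wz": -0.16,"gripper": 0},{"x": 18,"y": -42,"z": -20,"wx": 0,"wy": 0,"wz": -0.16,"gripper": 0},{"x": 4,"y": -25,"z": -20,"wx": 0,"wy": 0,"wz": -0.16,"gripper": 0},{"x": 0,"y": 0,"z": 0,"wx": 0,"wy": 0,"wz": 0,"gripper": 0}]}}

```text
time: 2.62
ee_pos: [0.4552, -0.118, 0.2494]
orientation: [-0.001, 0.999, -0.047, -0.002]
contact_force: [0.3, 0.1, -0.1]
width: 0.0003
```

```bash
python3 look.py wrist:w1
```

```text
{'time': 2.625, 'joint_positions': [-0.4913, 0.1035, 1.6822, -0.0002, 1.36, 1.1735], 'joint_vel': [0.036, -0.0407, -0.0177, 0.0172, 0.033, -0.049], 'ee_pos': [0.4552, -0.118, 0.2494], 'orientation': [-0.0008, 0.9989, -0.0469, -0.0019], 'contact_force': [0.3205, 0.0581, -0.0658], 'ft_torque': [-0.0063, 0.0368, -0.0376], 'width': 0.0003}
```

View pics/w1.png

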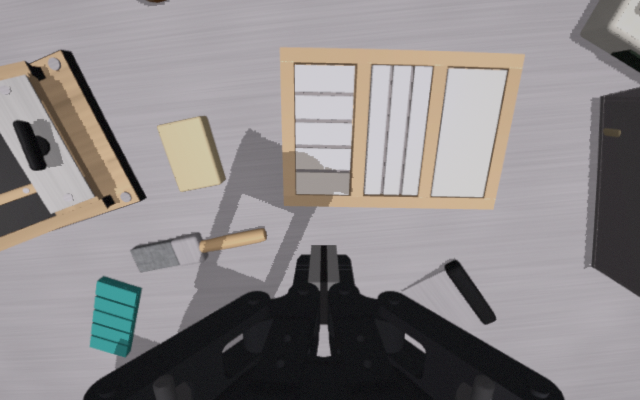

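Run:
```python
from fit import *
t=load("top0");w=load("w1")
a=.086;b=.127
P=[(a,b,.06),(a,-b,.06),(-a,-b,.06),(-a,b,.06)]
ow=(w,np.array([(280,48),(522,54),(494,209),(284,207)])*1.,P)
p,r=fit(rackP,[ow],[.5,-.2,-.1]);print(p,r.round(1))
q=np.load("rack.npy")
a=.072
pts=[(x,y+s,.06) for x in(-a,a) for y in(.08,0,-.08) for s in(.033,-.033)]+P
crop(w,265,35,530,225,3,"w1o",np.r_[proj(w,rackP(q,pts))])
crop(w,265,35,530,225,3,"w1p",np.r_[proj(w,rackP(p,pts))])
for v in (p,q): print(rackP(v,[(-.045,.08,.06)]))
```

```text
[ 0.49449825 -0.20231197 -0.10579196] [-0.9  0.2  3.  -0.3 -0.2  0.4 -0.1 -0.1]
[[ 0.45819742 -0.11800746  0.06      ]]
[[ 0.45648577 -0.11664477  0.06      ]]
```

View pics/w1p.png

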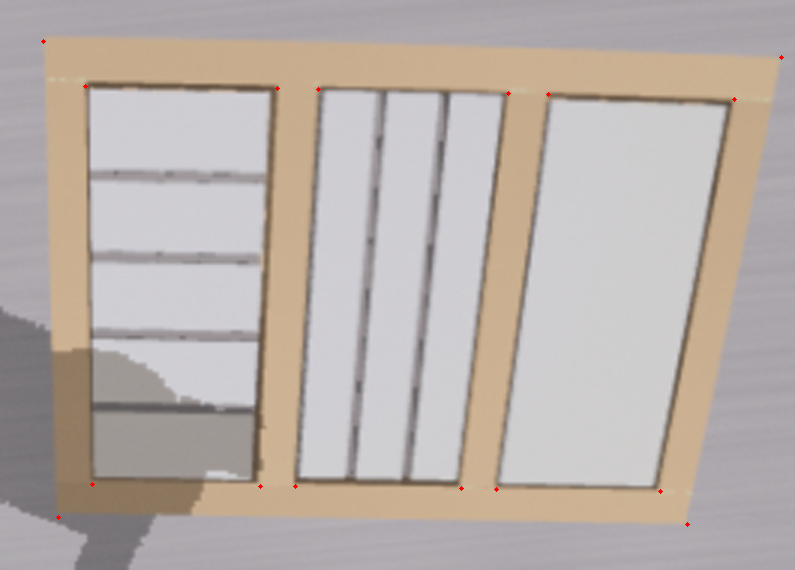

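>>> {"api": "send_rows", "payload": {"targets": [{"x": 2,"y": 0,"z": -50,"wx": 0,"wy": 0,"wz": 0,"gripper": 0},{"x": 0,"y": 0,"z": -50,"wx": 0,"wy": 0,"wz": 0,"gripper": 0},{"x": 0,"y": 0,"z": -50,"wx": 0,"wy": 0,"wz": 0,"gripper": 0},{"x": 0,"y": 0,"z": -25,"wx": 0,"wy": 0,"wz": 0,"gripper": 0},{"x": 0,"y": 0,"z": -8,"wx": 0,"wy": 0,"wz": 0,"gripper": 0},{"x": 0,"y": 0,"z": -5,"wx": 0,"wy": 0,"wz": 0,"gripper": 0},{"x": 0,"y": 0,"z": -5,"wx": 0,"wy": 0,"wz": 0,"gripper": 0},{"x": 0,"y": 0,"z": -5,"wx": 0,"wy": 0,"wz": 0,"gripper": 0},{"x": 0,"y": 0,"z": -5,"wx": 0,"wy": 0,"wz": 0,"gripper": 0},{"x": 0,"y": 0,"z": -4,"wx": 0,"wy": 0,"wz": 0,"gripper": 0},{"x": 0,"y": 0,"z": -2,"wx": 0,"wy": 0,"wz": 0,"gripper": 0},{"x": 0,"y": 0,"z": 0,"wx": 0,"wy": 0,"wz": 0,"gripper": 0}]}}

```text
time: 4.18
ee_pos: [0.4581, -0.1169, 0.0432]
orientation: [0.0, 0.999, -0.045, 0.0]
contact_force: [-3.0, 1.5, 10.5]
width: 0.0002
```

```bash
python3 look.py scene:s2
python3 - <<'E'
from h import *
c=load("s2");crop(c,190,160,310,250,6,"s2c")
E
```

```text
{'time': 4.175, 'joint_positions': [-0.4864, 0.3445, 1.9508, -0.0002, 0.846, 1.1755], 'joint_vel': [0.0019, -0.0015, 0.0009, 0.0005, -0.0013, 0.0002], 'ee_pos': [0.4581, -0.1169, 0.0432], 'orientation': [0.0001, 0.999, -0.0455, 0.0001], 'contact_force': [-2.9721, 1.5023, 10.5496], 'ft_torque': [0.1659, 0.4806, 0.0624], 'width': 0.0002}
```

View pics/s2c.png

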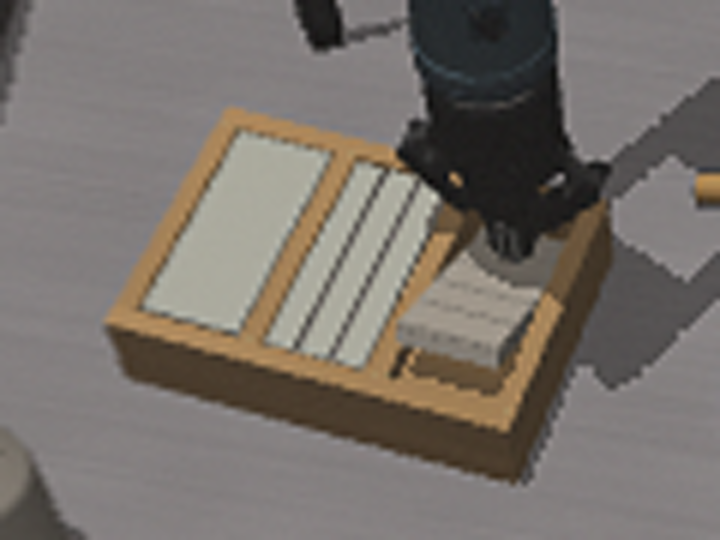

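>>> {"api": "send_rows", "payload": {"targets": [{"x": 0,"y": 0,"z": 20,"wx": 0,"wy": 0,"wz": 0,"gripper": 0},{"x": 0,"y": 0,"z": 45,"wx": 0,"wy": 0,"wz": 0,"gripper": 0},{"x": 0,"y": 0,"z": 45,"wx": 0,"wy": 0,"wz": 0,"gripper": 0.5},{"x": 16,"y": -2,"z": 0,"wx": -0.013,"wy": -0.1215,"wz": -0.004,"gripper": 1},{"x": 16,"y": -2,"z": 0,"wx": -0.013,"wy": -0.1215,"wz": -0.004,"gripper": 1},{"x": 16,"y": -2,"z": 0,"wx": -0.013,"wy": -0.1215,"wz": -0.004,"gripper": 1},{"x": 16,"y": -2,"z": 0,"wx": -0.013,"wy": -0.1215,"wz": -0.004,"gripper": 1},{"x": 0,"y": 0,"z": 0,"wx": 0,"wy": 0,"wz": 0,"gripper": 1},{"x": 0,"y": 0,"z": 0,"wx": 0,"wy": 0,"wz": 0,"gripper": 1}]}}

```text
time: 5.35
ee_pos: [0.5221, -0.1251, 0.1526]
orientation: [0.015, 0.969, -0.052, 0.241]
contact_force: [0.1, 0.4, 0.9]
width: 0.0854
```

```bash
python3 look.py wrist:w3 scene:s3
python3 - <<'E'
from h import *
from rig import env
print(R.from_quat(np.roll(env.state()["orientation"],-1)).as_matrix().round(3))
c=load("s3");crop(c,190,150,310,250,6,"s3c")
E
```

```text
{'time': 5.35, 'joint_positions': [-0.5905, 0.0703, 2.0975, 0.4074, 0.5718, 0.7882], 'joint_vel': [0.0038, 0.0033, -0.0152, 0.0089, -0.0067, -0.0098], 'ee_pos': [0.5221, -0.1251, 0.1526], 'orientation': [0.0147, 0.9691, -0.0521, 0.2407], 'contact_force': [0.1223, 0.4343, 0.8559], 'ft_torque': [-0.0067, 0.2204, -0.0175], 'width': 0.0854}
[[ 0.878 -0.108  0.466]
 [-0.093 -0.994 -0.054]
 [ 0.469  0.004 -0.883]]
```

View pics/w3.png

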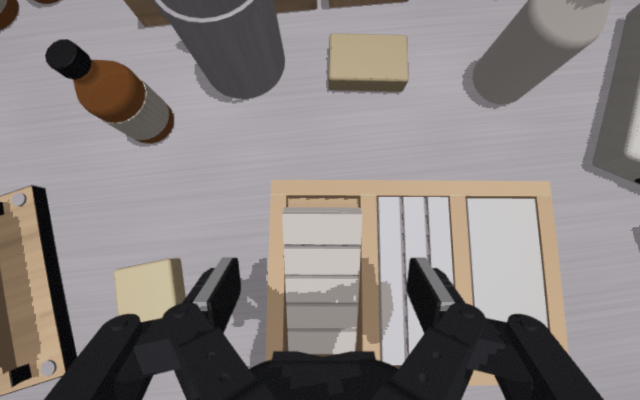

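View pics/s3c.png

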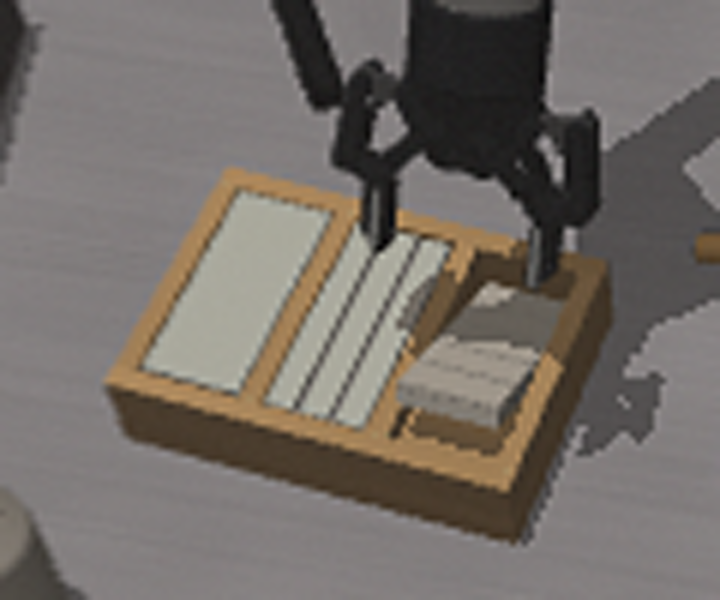

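Run:
```python
from fit import *
from rig import env
p=np.array([.4935,-.2018,-.107]);np.save("rack.npy",p)
w=load("w3");s3=load("s3")
t=np.radians(28);x=np.array([np.cos(t),0,np.sin(t)]);n=np.array([-np.sin(t),0,np.cos(t)])
c=np.array([-.007,.08,.0515])
P=rackP(p,[c+.07*x+np.array([0,sg*.031,0])+h*n for sg in(1,-1) for h in(.0075,-.0075)])
print(proj(w,P).round(1),proj(s3,P).round(1))
crop(w,255,170,380,260,6,"w3c",proj(w,P))
S=env.state();Rm=R.from_quat(np.roll(S["orientation"],-1)).as_matrix()
tp=rackP(p,[c+.057*x-.0135*n])[0]
print(tp,(tp-S["ee_pos"])*1e3, Rm.T@(tp-S["ee_pos"]))
```

```text
[[282.3 216.7]
 [284.6 209.8]
 [362.8 216.6]
 [360.4 209.8]] [[272.6 217.9]
 [272.3 221.7]
 [255.8 213.5]
 [255.5 217.3]]
[ 0.55142551 -0.12756164  0.06634009] [ 28.78070917  -2.38303972 -86.52972438] [-0.01510515 -0.00106417  0.08995612]
```

View pics/w3c.png

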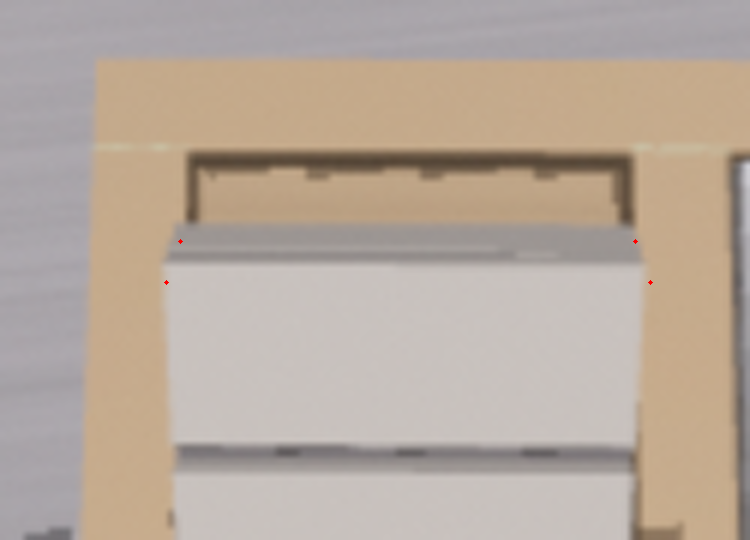

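The prediction matches the plate end to about 2 mm, the plate being slightly farther along +x. Moving in to grip.

>>> {"api": "send_rows", "payload": {"newtons": 60, "targets": [{"x": 0,"y": 0,"z": -32,"wx": 0,"wy": 0,"wz": 0,"gripper": 1},{"x": 10,"y": -1,"z": -18,"wx": 0,"wy": 0,"wz": 0,"gripper": 1},{"x": 10,"y": -1,"z": -18,"wx": 0,"wy": 0,"wz": 0,"gripper": 1},{"x": 7,"y": 0,"z": -12,"wx": 0,"wy": 0,"wz": 0,"gripper": 1},{"x": 4,"y": 0,"z": -6,"wx": 0,"wy": 0,"wz": 0,"gripper": 1},{"x": 0,"y": 0,"z": 0,"wx": 0,"wy": 0,"wz": 0,"gripper": 1}]}}

```text
time: 6.2
ee_pos: [0.5532, -0.1266, 0.0661]
orientation: [0.015, 0.969, -0.052, 0.241]
contact_force: [-0.2, 0.6, 0.2]
width: 0.0854
```

```bash
python3 look.py wrist:w4 scene:s4
python3 - <<'E'
from h import *
c=load("s4");crop(c,190,150,310,250,6,"s4c")
E
```

```text
{'time': 6.2, 'joint_positions': [-0.5496, 0.2782, 2.1296, 0.6235, 0.3463, 0.5792], 'joint_vel': [-0.0052, -0.0211, 0.0055, -0.0088, 0.0057, 0.0055], 'ee_pos': [0.5532, -0.1266, 0.0661], 'orientation': [0.0145, 0.9689, -0.0519, 0.2413], 'contact_force': [-0.1812, 0.5856, 0.1998], 'ft_torque': [0.0538, 0.2161, 0.0259], 'width': 0.0854}
```

View pics/w4.png

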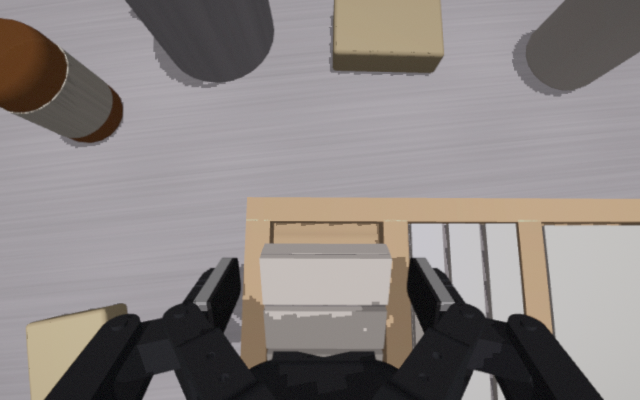

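View pics/s4c.png

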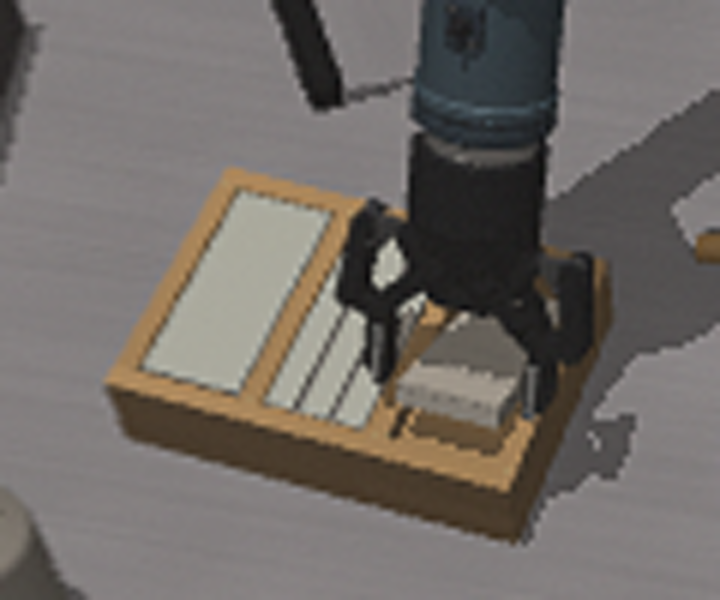

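>>> {"api": "send_rows", "payload": {"newtons": 60, "targets": [{"x": 0,"y": 0,"z": 0,"wx": 0,"wy": 0,"wz": 0,"gripper": 0.6},{"x": 0,"y": 0,"z": 0,"wx": 0,"wy": 0,"wz": 0,"gripper": 0.6},{"x": 0,"y": 0,"z": 0,"wx": 0,"wy": 0,"wz": 0,"gripper": 0.6},{"x": 0,"y": 0,"z": 0,"wx": 0,"wy": 0,"wz": 0,"gripper": 0.6}]}}

```text
time: 6.8
ee_pos: [0.5533, -0.1271, 0.067]
orientation: [0.015, 0.969, -0.052, 0.242]
contact_force: [-2.7, 0.4, 6.3]
width: 0.0605
```

```bash
python3 look.py wrist:w5 scene:s5
python3 - <<'E'
from h import *
c=load("s5");crop(c,190,150,310,250,6,"s5c")
E
```

```text
{'time': 6.8, 'joint_positions': [-0.5502, 0.2765, 2.1299, 0.6239, 0.3459, 0.5789], 'joint_vel': [-0.0003, -0.0017, -0.0022, -0.0013, 0.0017, -0.0012], 'ee_pos': [0.5533, -0.1271, 0.067], 'orientation': [0.015, 0.9687, -0.0522, 0.2421], 'contact_force': [-2.6904, 0.3753, 6.2593], 'ft_torque': [0.0921, 0.3721, 0.0166], 'width': 0.0605}
```

View pics/w5.png

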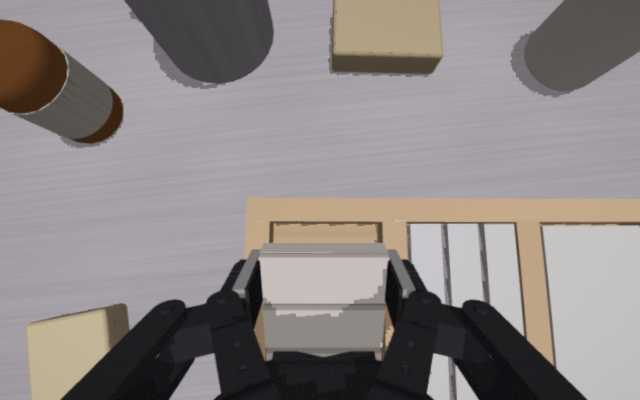

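View pics/s5c.png

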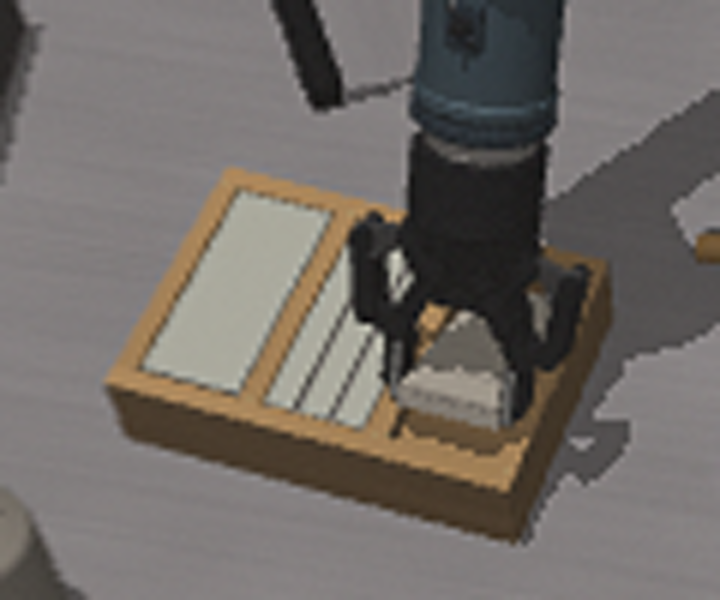

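>>> {"api": "send_rows", "payload": {"newtons": 70, "targets": [{"x": 4,"y": 0,"z": 3,"wx": 0,"wy": 0,"wz": 0,"gripper": 0.6},{"x": 5,"y": 0,"z": 5,"wx": 0,"wy": 0,"wz": 0,"gripper": 0.6},{"x": 0,"y": 0,"z": 15,"wx": 0,"wy": 0,"wz": 0,"gripper": 0.6},{"x": 0,"y": 0,"z": 25,"wx": 0,"wy": 0,"wz": 0,"gripper": 0.6},{"x": 0,"y": 0,"z": 35,"wx": 0,"wy": 0,"wz": 0,"gripper": 0.6},{"x": 0,"y": 0,"z": 35,"wx": 0,"wy": 0,"wz": 0,"gripper": 0.6},{"x": 0,"y": 0,"z": 35,"wx": 0,"wy": 0,"wz": 0,"gripper": 0.6},{"x": 0,"y": 0,"z": 25,"wx": 0,"wy": 0,"wz": 0,"gripper": 0.6},{"x": 0,"y": 0,"z": 0,"wx": 0,"wy": 0,"wz": 0,"gripper": 0.6}]}}

```text
time: 8.02
ee_pos: [0.563, -0.1275, 0.2465]
orientation: [0.016, 0.968, -0.052, 0.243]
contact_force: [0.5, -0.5, -2.2]
width: 0.0602
```

```bash
python3 look.py wrist:w6 scene:s6
python3 - <<'E'
from h import *
c=load("s6");crop(c,190,110,330,250,5,"s6c")
E
```

```text
{'time': 8.025, 'joint_positions': [-0.5379, 0.0256, 1.8815, 0.2725, 0.7975, 0.9924], 'joint_vel': [-0.0019, 0.0329, 0.0611, 0.0072, -0.0164, -0.0136], 'ee_pos': [0.563, -0.1275, 0.2465], 'orientation': [0.0158, 0.9684, -0.0519, 0.2433], 'contact_force': [0.4685, -0.4881, -2.1625], 'ft_torque': [0.0617, 0.2727, -0.021], 'width': 0.0602}
```

View pics/w6.png

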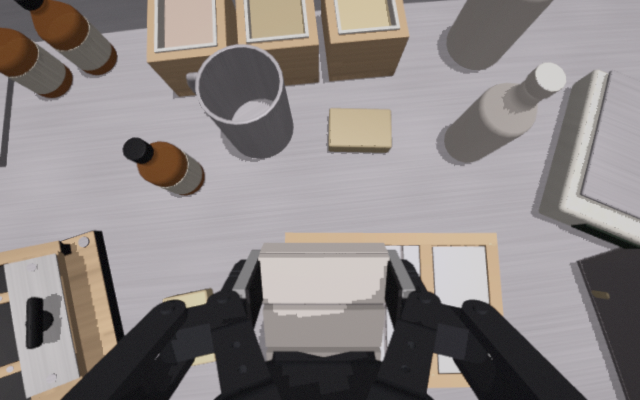

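View pics/s6c.png

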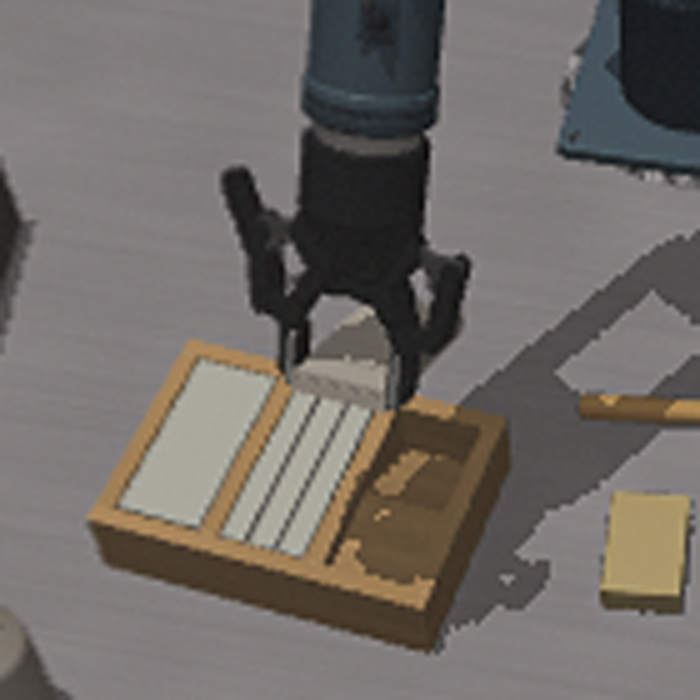

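Run:
```python
from h import *
c=load("w6");crop(c,240,230,410,360,4.5,"w6c")
```

```text
(no output)
```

View pics/w6c.png

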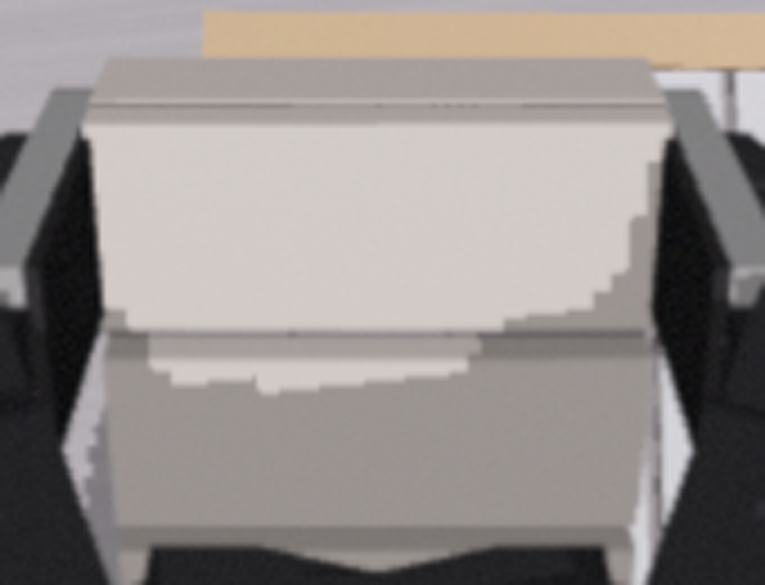

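```bash
cat > pfit.py <<'E'
from fit import *
def platefit(w,px,P,pos,Rt,free=6):
    # plate pose in tool frame: nominal tool x=plate x, tool z=-plate z
    R0=np.diag([1.,-1,-1])
    def f(p): 
        Rp=R.from_rotvec(p[3:]).as_matrix()@R0
        return (np.asarray(P)@Rp.T+p[:3])@Rt.T+pos
    fun=lambda p:(proj(w,f(p))-px).ravel()
    s=least_squares(fun,[-.057,0,-.0135,0,0,0]);return s.x,s.fun
E
python3 - <<'E'
from pfit import *
w=load("w6")
pos=np.array([.563,-.1275,.2465]);Rt=R.from_quat([.9684,-.0519,.2433,.0158]).as_matrix()
m=1e-3
P=np.array([(70,31,7.5),(70,-31,7.5),(70,31,-7.5),(70,-31,-7.5),(44,31,7.5),(44,-31,7.5),(16,31,7.5),(16,-31,7.5)])*m
px=T(w,[(85,125),(672,125),(105,60),(650,60),(105,329),(653,331),(118,526),(636,526)],240,230,4.5)
p,r=platefit(w,px,P,pos,Rt);print(p.round(4),r.round(1));np.save("pit.npy",p)
E
```

```text
[-0.0573 -0.0003 -0.0108  0.0019  0.0023  0.0016] [-0.3  0.   0.3  0.1  1.2 -0.  -1.   0.1 -1.   0.3  0.5 -0.1 -0.2 -0.2
  0.4 -0.2]
```

Run:
```python
from h import *
c=load("w1");crop(c,0,40,160,250,3.5,"w1b")
```

```text
(no output)
```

View pics/w1b.png

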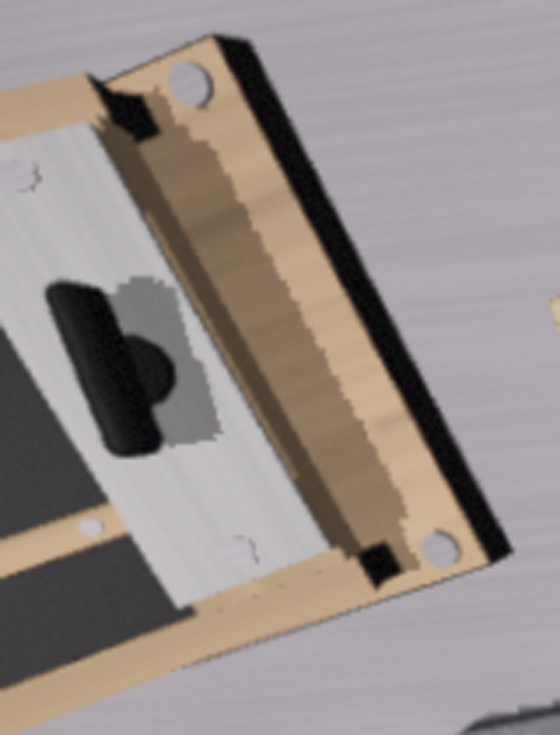

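```bash
cat > f2.py <<'E'
from fit import *
t=load("top0");s=load("scene0");w=load("w1");m=1e-3
def mk(h): return np.array([(-70,-h,29),(-70,h,29),(-116,h,29),(-116,-h,29),(4,-33.5,8),(4,33.5,8)])*m
O=[(t,T(t,[(588,103),(628,342),(703,330),(660,97),(470,187),(487,300)],145,150,5),range(6)),
(s,T(s,[(218,520),(195,308),(130,322),(148,540),(345,440),(337,333)],330,155,6),range(6)),
(w,T(w,[(183,607),(338,548),(90,122)],0,40,3.5),[1,2,3])]
def go(O,h0=None):
    fun=lambda p:np.concatenate([(proj(c,bedP(p,mk(p[3]*100)[list(i)]))-px).ravel() for c,px,i in O])
    q=least_squares(fun,[.5,.2865,1.77,.7],loss='soft_l1');return q.x,fun(q.x)
for o in (O,O[:1],O[1:2],[O[0],O[2]]):
    q,r=go(o);print(q.round(4),r.round(1))
E
python3 f2.py
```

```text
[0.5011 0.2838 1.7983 0.7174] [ 0.5  0.   1.8 -0.5  0.9 -0.5  0.2 -0.1  0.4  0.   1.3 -0.1 -0.3  0.3
 -0.8  0.1 -1.7  1.8 -1.1  0.9  0.2 -0.1 -1.2  1.1 -0.7  1.  -1.5  1.
 -1.1  0.9]
[0.5015 0.2865 1.7813 0.7217] [ 0.1  0.1  0.6 -0.  -0.3  0.2 -0.2  0.2 -0.3 -0.2  0.2 -0.2]
[0.4991 0.2865 1.7775 0.7286] [ 0.1 -0.2  0.4 -0.9 -0.5  0.7 -0.7  0.2  0.8 -0.5 -0.1  0.8]
[0.5015 0.2831 1.7995 0.7169] [ 0.7 -0.1  2.1 -0.7  1.1 -0.7  0.4 -0.2  0.7 -0.1  1.5 -0.2 -0.2  0.5
 -1.   0.5 -0.7  0.4]
```

>>> {"api": "send_rows", "payload": {"targets": [{"x": -3,"y": 15,"z": 2,"wx": 0,"wy": 0,"wz": 0.08,"gripper": 0.6},{"x": -6,"y": 36,"z": 2,"wx": 0,"wy": 0,"wz": 0.17,"gripper": 0.6},{"x": -6,"y": 38,"z": 2,"wx": 0,"wy": 0,"wz": 0.17,"gripper": 0.6},{"x": -6,"y": 38,"z": 2,"wx": 0,"wy": 0,"wz": 0.17,"gripper": 0.6},{"x": -6,"y": 38,"z": 2,"wx": 0,"wy": 0,"wz": 0.17,"gripper": 0.6},{"x": -6,"y": 38,"z": 0,"wx": 0,"wy": 0,"wz": 0.17,"gripper": 0.6},{"x": -6,"y": 38,"z": 0,"wx": 0,"wy": 0,"wz": 0.17,"gripper": 0.6},{"x": -6,"y": 38,"z": 0,"wx": 0,"wy": 0,"wz": 0.17,"gripper": 0.6},{"x": -6,"y": 38,"z": 0,"wx": 0,"wy": 0,"wz": 0.17,"gripper": 0.6},{"x": -6,"y": 38,"z": 0,"wx": 0,"wy": 0,"wz": 0.17,"gripper": 0.6},{"x": -4,"y": 35,"z": 0,"wx": 0,"wy": 0,"wz": 0.17,"gripper": 0.6},{"x": -2,"y": 24,"z": 0,"wx": 0,"wy": 0,"wz": 0.1,"gripper": 0.6},{"x": 0,"y": 0,"z": 0,"wx": 0,"wy": 0,"wz": 0,"gripper": 0.6},{"x": 0,"y": 0,"z": 0,"wx": 0,"wy": 0,"wz": 0,"gripper": 0.6}]}}

```text
time: 9.88
ee_pos: [0.4984, 0.2867, 0.2527]
orientation: [-0.187, 0.614, 0.751, 0.153]
contact_force: [1.1, -0.4, -1.6]
width: 0.0603
```

```bash
python3 look.py wrist:w7 scene:s7 top:t7
python3 - <<'E'
from h import *
c=load("s7");crop(c,320,90,470,270,4,"s7c")
E
```

```text
{'time': 9.875, 'joint_positions': [0.0242, 0.2648, 1.577, 0.4872, 1.4123, -0.2815], 'joint_vel': [-0.0133, -0.0176, -0.0014, 0.001, 0.0024, -0.003], 'ee_pos': [0.4984, 0.2867, 0.2527], 'orientation': [-0.1871, 0.6143, 0.7511, 0.1533], 'contact_force': [1.0557, -0.4363, -1.6083], 'ft_torque': [-0.2888, -0.0077, 0.0165], 'width': 0.0603}
```

View pics/w7.png

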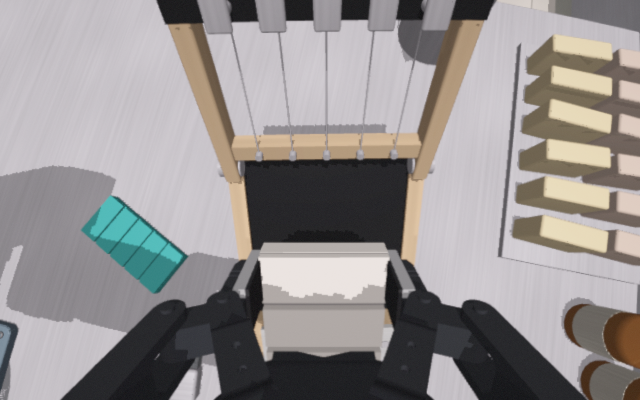

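View pics/s7c.png

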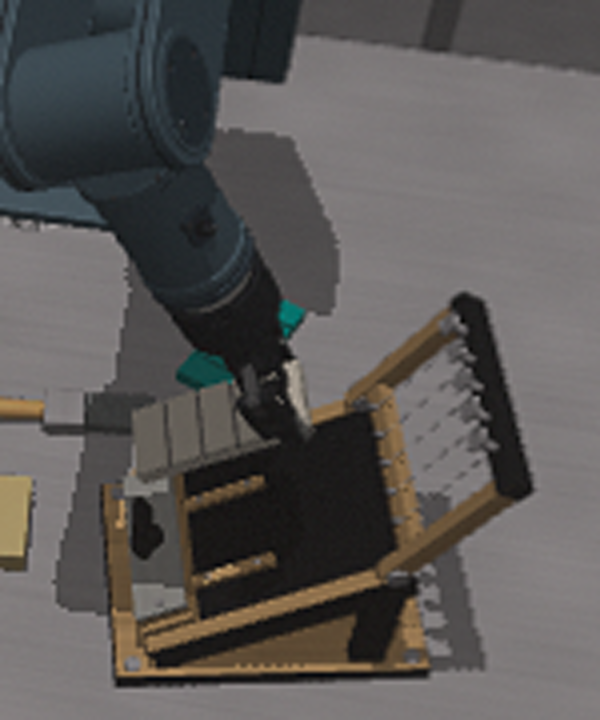

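Run:
```python
from h import *
c=load("w7");crop(c,220,125,430,275,3.6,"w7c")
```

```text
(no output)
```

View pics/w7c.png

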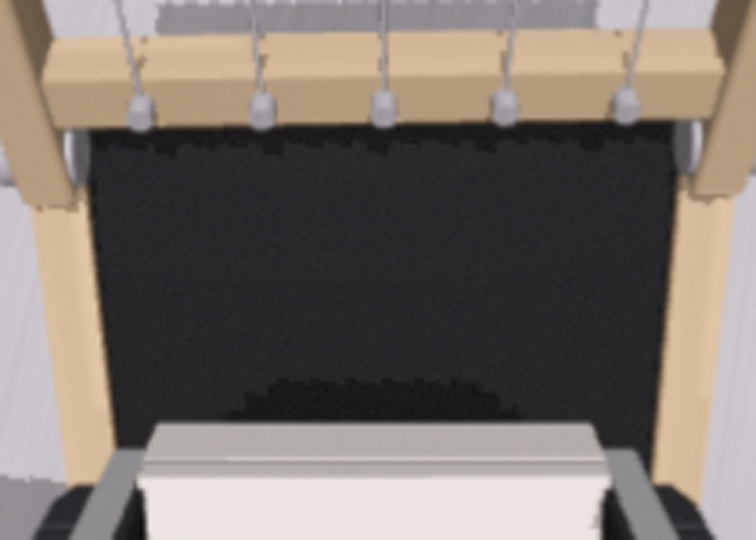

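```bash
cat > f3.py <<'E'
from fit import *
w=load("w7")
L=T(w,[(91,185),(104,315),(117,445)],220,125,3.6);Rr=T(w,[(678,190),(666,330),(653,470)],220,125,3.6)
def onbed(c,px,q,z=0):
    M=bedR(q[2]);b=np.array([q[0],q[1],.098]);o,v=ray(c,px);o=M.T@(o-b);v=M.T@v;return o+v*(z-o[2])/v[2]
for q in ([.501,.286,1.78],[.501,.286,1.7983]):
    print("L",[onbed(w,p,q).round(4).tolist() for p in L],"R",[onbed(w,p,q).round(4).tolist() for p in Rr])
E
python3 f3.py
```

```text
L [[0.0885, 0.076, 0.0], [0.0509, 0.0762, -0.0], [0.0095, 0.0765, 0.0]] R [[0.0857, -0.0809, 0.0], [0.0447, -0.0814, 0.0], [-0.0006, -0.0816, 0.0]]
L [[0.0899, 0.0744, 0.0], [0.0524, 0.0752, 0.0], [0.0111, 0.0761, 0.0]] R [[0.0842, -0.0825, 0.0], [0.0431, -0.0823, 0.0], [-0.0024, -0.0818, 0.0]]
```

```bash
cat > goal.py <<'E'
import sys
from fit import *
from rig import env
q=np.load("bed.npy")
def goal(pb,yawoff=0):
    # pb: desired plate centre in bed frame; tool from pit
    p=np.load("pit.npy");M=bedR(q[2]);R0=np.diag([1.,-1,-1])
    Rp=R.from_rotvec(p[3:]).as_matrix()@R0      # plate in tool
    Rt=M@Rp.T
    pos=M@np.array(pb)+[q[0],q[1],.098]-Rt@p[:3]
    return pos,Rt
def delta(pos,Rt):
    S=env.state();Rc=R.from_quat(np.roll(S["orientation"],-1)).as_matrix()
    return (pos-S["ee_pos"])*1e3,R.from_matrix(Rt@Rc.T).as_rotvec()
def where():
    S=env.state();Rc=R.from_quat(np.roll(S["orientation"],-1)).as_matrix();p=np.load("pit.npy");M=bedR(q[2])
    c=M.T@(S["ee_pos"]+Rc@p[:3]-[q[0],q[1],.098]);Rp=M.T@Rc@R.from_rotvec(p[3:]).as_matrix()@np.diag([1.,-1,-1])
    return c*1e3,R.from_matrix(Rp).as_rotvec()
if __name__=="__main__":
    pb=[float(a)/1e3 for a in sys.argv[1:4]]
    d,r=delta(*goal(pb));print("delta",d.round(1),"rot",r.round(4));print("now",where()[0].round(1),where()[1].round(4))
    M=bedR(q[2]);print("bed axes",M.T.round(3).tolist())
E
python3 -c "
import numpy as np;np.save('bed.npy',[.503,.2865,1.78])"
python3 goal.py 15 0 30
```

```text
delta [  -6.7   52.2 -103.4] rot [0.032  0.0068 0.0109]
now [ 21.7   4.9 147.6] [-0.0055  0.0327 -0.0094]
bed axes [[-0.18, 0.847, 0.5], [-0.978, -0.208, 0.0], [0.104, -0.489, 0.866]]
```

>>> {"api": "send_rows", "payload": {"targets": [{"x": -2,"y": 12,"z": -24,"wx": 0.008,"wy": 0.0017,"wz": 0.0027,"gripper": 0.6},{"x": -2,"y": 16,"z": -32,"wx": 0.008,"wy": 0.0017,"wz": 0.0027,"gripper": 0.6},{"x": -2,"y": 16,"z": -32,"wx": 0.008,"wy": 0.0017,"wz": 0.0027,"gripper": 0.6},{"x": -1,"y": 8,"z": -15,"wx": 0.008,"wy": 0.0017,"wz": 0.0027,"gripper": 0.6},{"x": 0,"y": 0,"z": 0,"wx": 0,"wy": 0,"wz": 0,"gripper": 0.6},{"x": 0,"y": 0,"z": 0,"wx": 0,"wy": 0,"wz": 0,"gripper": 0.6}]}}

```text
time: 10.78
ee_pos: [0.4931, 0.3388, 0.1526]
orientation: [-0.199, 0.607, 0.752, 0.164]
contact_force: [-0.2, -0.3, -0.3]
width: 0.0602
```

```bash
python3 look.py wrist:w8 scene:s8 top:t8 && python3 goal.py 15 0 30
python3 - <<'E'
from h import *
c=load("s8");crop(c,330,155,440,270,6,"s8c")
c=load("t8");crop(c,165,150,305,250,5.5,"t8c")
c=load("w8");crop(c,220,200,430,370,3.6,"w8c")
E
```

```text
{'time': 10.775, 'joint_positions': [0.1029, 0.3806, 1.6934, 0.5641, 1.186, -0.3575], 'joint_vel': [-0.0024, -0.0082, -0.0051, 0.0016, -0.0014, -0.0013], 'ee_pos': [0.4931, 0.3388, 0.1526], 'orientation': [-0.1987, 0.607, 0.7518, 0.1641], 'contact_force': [-0.2234, -0.3006, -0.2863], 'ft_torque': [-0.2898, -0.1163, -0.0135], 'width': 0.0602}
delta [-0.8 -0.4 -2. ] rot [-0.0006  0.0031 -0.0013]
now [16.2 -1.  31.6] [-0.0021  0.0001  0.0027]
bed axes [[-0.18, 0.847, 0.5], [-0.978, -0.208, 0.0], [0.104, -0.489, 0.866]]
```

View pics/w8.png

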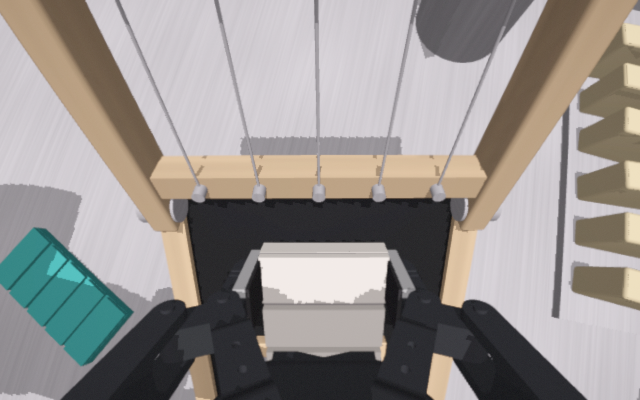

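View pics/s8c.png

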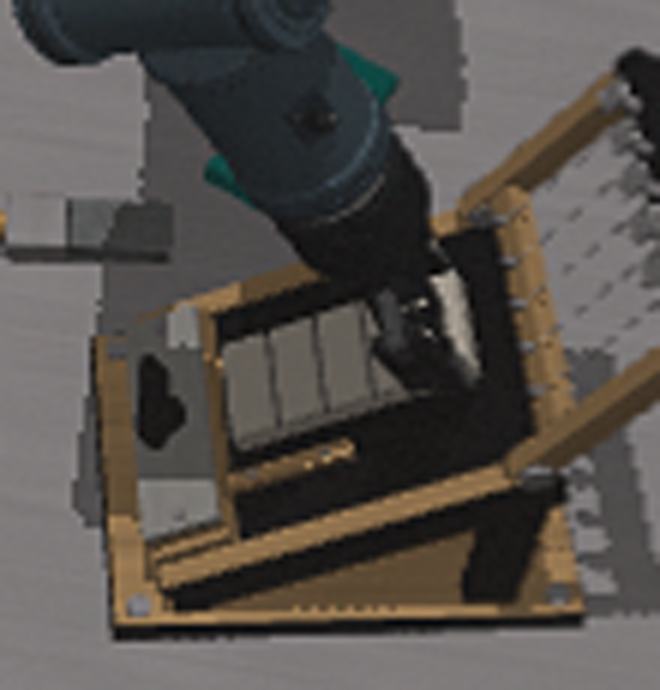

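View pics/t8c.png

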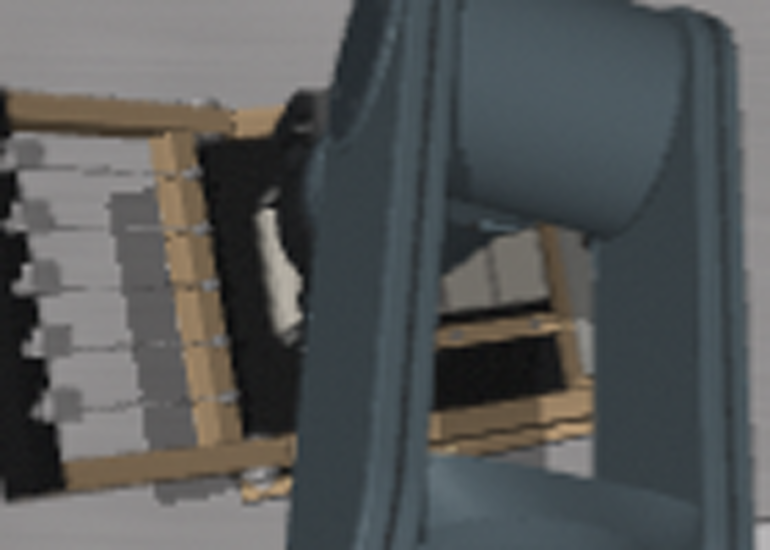

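View pics/w8c.png

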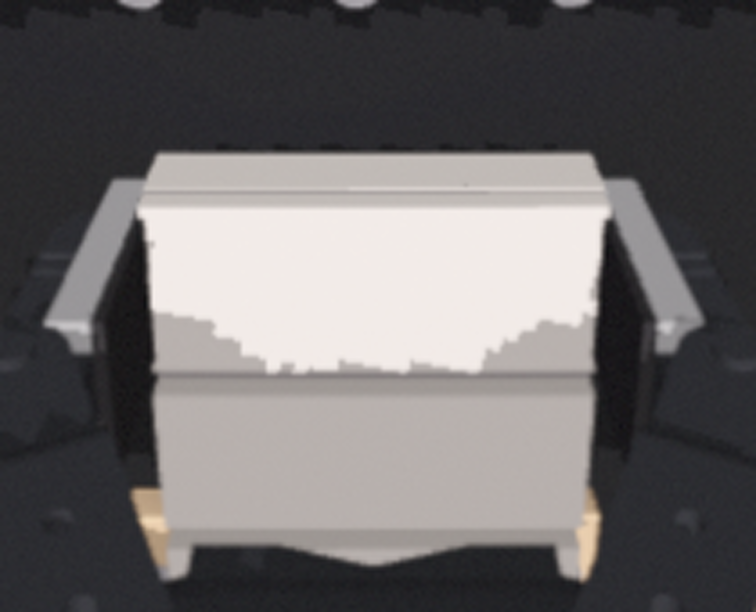

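Run:
```python
from h import *
c=load("w8");crop(c,150,180,500,400,2.2,"w8d")
```

```text
(no output)
```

View pics/w8d.png

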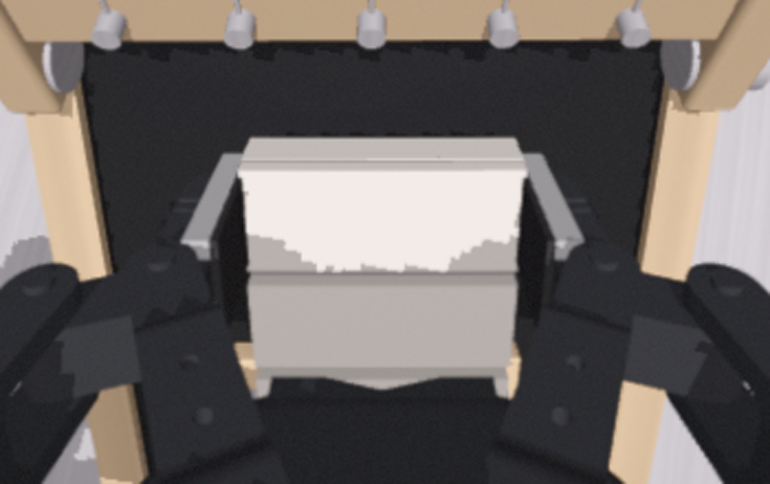

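Run:
```python
from fit import *
exec(open("f3.py").read().split("for q in")[0])
w=load("w8");q=np.load("bed.npy")
for nm,pts in (("L",[(86,95),(112,262),(147,478)]),("R",[(662,120),(642,265),(608,478)])):
    print(nm,[(onbed(w,p,q)*1e3).round(1).tolist() for p in T(w,pts,150,180,2.2)])
# rail outer ends at z=8
print([(onbed(w,p,q,.008)*1e3).round(1).tolist() for p in T(w,[(132,490),(601,490)],220,200,3.6)])
P=load("w8")
# plate refit in this view
from pfit import platefit
px=T(w,[(140,206),(611,206),(157,153),(593,153),(152,375),(598,375),(160,529),(588,529)],220,200,3.6)
m=1e-3;PP=np.array([(70,31,7.5),(70,-31,7.5),(70,31,-7.5),(70,-31,-7.5),(44,31,7.5),(44,-31,7.5),(16,31,7.5),(16,-31,7.5)])*m
p,r=platefit(w,px,PP,np.array([.4931,.3388,.1526]),R.from_quat([.607,.7518,.1641,-.1987]).as_matrix());print(p.round(4),r.round(1))
```

```text
L [[85.9, 78.8, 0.0], [31.3, 79.0, 0.0], [-59.9, 79.6, 0.0]]
R [[78.8, -80.0, 0.0], [30.5, -81.1, 0.0], [-59.9, -82.3, 0.0]]
[[8.3, 42.0, 8.0], [8.4, -44.4, 8.0]]
[-0.057   0.001  -0.0129  0.0044 -0.0012  0.0027] [-0.8  0.   0.9  0.1  0.4  0.2 -0.5  0.3 -0.4 -0.7  0.3 -0.7  1.   0.4
 -0.9  0.3]
```

>>> {"api": "send_rows", "payload": {"targets": [{"x": -1,"y": 3,"z": -8,"wx": 0,"wy": 0,"wz": 0,"gripper": 0.6},{"x": -1,"y": 2,"z": -6,"wx": 0,"wy": 0,"wz": 0,"gripper": 0.6},{"x": -0.5,"y": 1,"z": -4,"wx": 0,"wy": 0,"wz": 0,"gripper": 0.6},{"x": 0,"y": 0,"z": 0,"wx": 0,"wy": 0,"wz": 0,"gripper": 0.6}]}}

```text
time: 11.42
ee_pos: [0.4891, 0.3452, 0.1327]
orientation: [-0.2, 0.607, 0.752, 0.163]
contact_force: [-0.4, -0.2, -1.9]
width: 0.0601
```

```bash
python3 look.py wrist:w9 scene:s9 && python3 goal.py 0 0 7.5
python3 - <<'E'
from h import *
c=load("s9");crop(c,330,165,430,250,7,"s9c")
c=load("w9");crop(c,220,200,430,370,3.6,"w9c")
E
```

```text
{'time': 11.425, 'joint_positions': [0.1156, 0.4035, 1.7155, 0.5759, 1.1455, -0.3726], 'joint_vel': [-0.0027, -0.0071, -0.0109, 0.0011, 0.0063, 0.0035], 'ee_pos': [0.4891, 0.3452, 0.1327], 'orientation': [-0.1999, 0.6069, 0.7518, 0.1628], 'contact_force': [-0.4276, -0.2372, -1.8881], 'ft_torque': [-0.3053, -0.0667, -0.0441], 'width': 0.0601}
delta [ 3.1 -8.5 -9.6] rot [-0.0004  0.0006 -0.002 ]
now [12.6  1.1 11.4] [ 0.0004 -0.0002  0.002 ]
bed axes [[-0.18, 0.847, 0.5], [-0.978, -0.208, 0.0], [0.104, -0.489, 0.866]]
```

View pics/w9c.png

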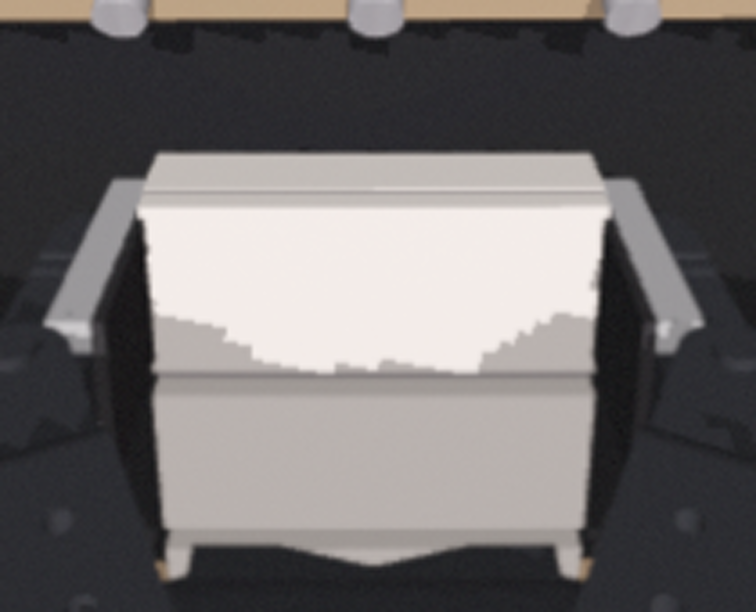

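View pics/s9c.png

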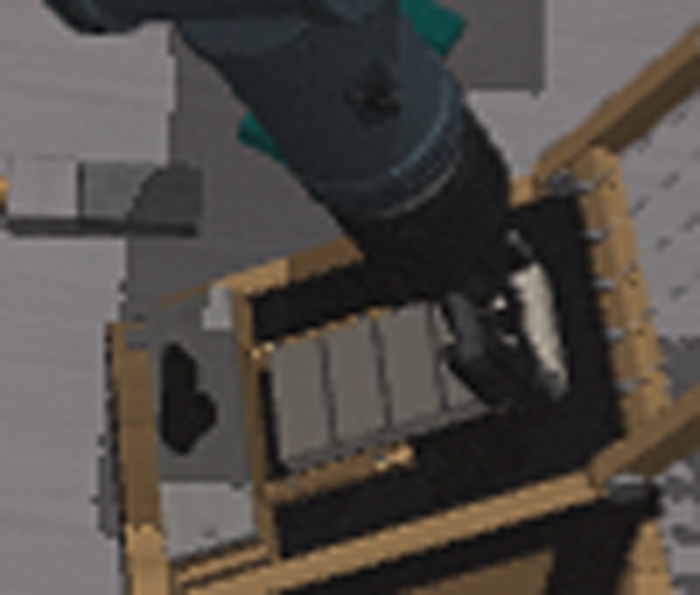

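>>> {"api": "send_rows", "payload": {"targets": [{"x": -0.2,"y": 1,"z": -1.7,"wx": 0,"wy": 0,"wz": 0,"gripper": 0.6},{"x": 0,"y": 0,"z": 0,"wx": 0,"wy": 0,"wz": 0,"gripper": 0.6}]}}

```text
time: 11.78
ee_pos: [0.4893, 0.3462, 0.1316]
orientation: [-0.2, 0.607, 0.752, 0.163]
contact_force: [1.2, -0.6, -1.0]
width: 0.0604
```

>>> {"api": "send_rows", "payload": {"targets": [{"x": -0.2,"y": 0.8,"z": -1.3,"wx": 0,"wy": 0,"wz": 0,"gripper": 0.6},{"x": 0,"y": 0,"z": 0,"wx": 0,"wy": 0,"wz": 0,"gripper": 0.6}]}}

```text
time: 12.02
ee_pos: [0.4891, 0.347, 0.1303]
orientation: [-0.2, 0.607, 0.752, 0.163]
contact_force: [0.5, 0.2, -2.0]
width: 0.0605
```

>>> {"api": "send_rows", "payload": {"targets": [{"x": 0.7,"y": -3.4,"z": -2,"wx": 0,"wy": 0,"wz": 0,"gripper": 0.6},{"x": 0.7,"y": -3.4,"z": -2,"wx": 0,"wy": 0,"wz": 0,"gripper": 0.6},{"x": 0,"y": 0,"z": 0,"wx": 0,"wy": 0,"wz": 0,"gripper": 0.6}]}}

```text
time: 12.4
ee_pos: [0.4906, 0.3397, 0.126]
orientation: [-0.2, 0.607, 0.752, 0.163]
contact_force: [-0.4, 0.5, -1.5]
width: 0.0604
```

```bash
python3 look.py scene:s10 wrist:w10 && python3 goal.py 0 0 7.5
python3 - <<'E'
from h import *
c=load("s10");crop(c,330,165,430,250,7,"s10c")
E
```

```text
{'time': 12.4, 'joint_positions': [0.1052, 0.4109, 1.7236, 0.578, 1.1364, -0.3897], 'joint_vel': [0.0039, -0.0024, -0.0028, 0.0033, 0.0011, 0.0038], 'ee_pos': [0.4906, 0.3397, 0.126], 'orientation': [-0.1996, 0.6072, 0.7515, 0.1631], 'contact_force': [-0.4476, 0.4641, -1.4643], 'ft_torque': [-0.3025, -0.0519, 0.0038], 'width': 0.0604}
delta [ 2.  -3.3 -2.7] rot [-0.0004  0.0005 -0.0015]
now [4.5 1.2 8. ] [ 0.0003 -0.0003  0.0016]
bed axes [[-0.18, 0.847, 0.5], [-0.978, -0.208, 0.0], [0.104, -0.489, 0.866]]
```

View pics/s10c.png

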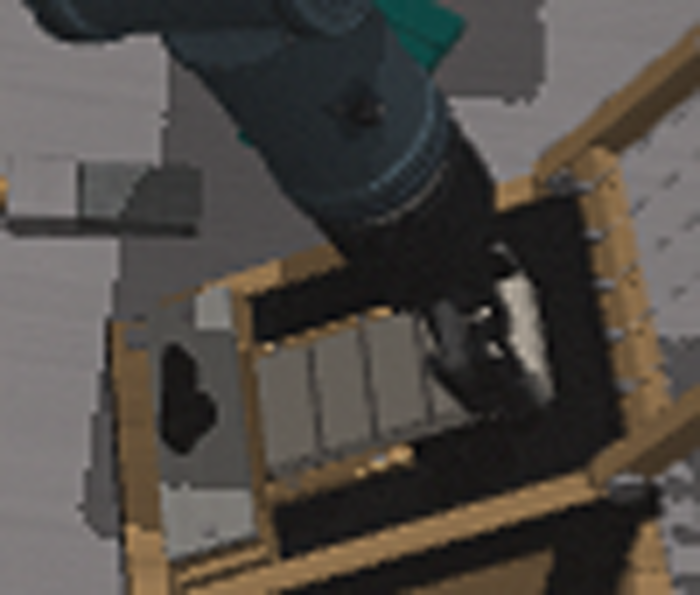

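>>> {"api": "send_rows", "payload": {"targets": [{"x": -0.1,"y": 0.6,"z": -1,"wx": 0,"wy": 0,"wz": 0,"gripper": 0.6},{"x": 0.4,"y": -1.7,"z": -1,"wx": 0,"wy": 0,"wz": 0,"gripper": 0.6},{"x": 0,"y": 0,"z": 0,"wx": 0,"wy": 0,"wz": 0,"gripper": 0.6}]}}

```text
time: 12.88
ee_pos: [0.4911, 0.339, 0.1246]
orientation: [-0.199, 0.607, 0.752, 0.164]
contact_force: [0.6, -0.5, 2.1]
width: 0.0602
```

>>> {"api": "send_rows", "payload": {"targets": [{"x": 0.4,"y": -1.7,"z": -1,"wx": 0,"wy": 0,"wz": 0,"gripper": 0.6},{"x": 0,"y": 0,"z": 0,"wx": 0,"wy": 0,"wz": 0,"gripper": 0.6}]}}

```text
time: 13.12
ee_pos: [0.4915, 0.3373, 0.1236]
orientation: [-0.199, 0.607, 0.752, 0.164]
contact_force: [-0.1, -0.8, 2.7]
width: 0.0603
```

```bash
python3 look.py && python3 goal.py 0 0 7.5
```

```text
{'time': 13.125, 'joint_positions': [0.1004, 0.4139, 1.7262, 0.5789, 1.1332, -0.3979], 'joint_vel': [0.0011, -0.0016, -0.0007, -0.0006, -0.0031, 0.0024], 'ee_pos': [0.4915, 0.3373, 0.1236], 'orientation': [-0.1994, 0.607, 0.7517, 0.1635], 'contact_force': [-0.1074, -0.8474, 2.6827], 'ft_torque': [-0.0823, 0.1552, 0.0344], 'width': 0.0603}
delta [ 1.1 -0.5  0. ] rot [-0.0005  0.0012 -0.0016]
now [0.6 0.8 7.1] [-0.0003 -0.0003  0.002 ]
bed axes [[-0.18, 0.847, 0.5], [-0.978, -0.208, 0.0], [0.104, -0.489, 0.866]]
```

>>> {"api": "send_rows", "payload": {"targets": [{"x": 0.4,"y": -1.7,"z": -1,"wx": 0,"wy": 0,"wz": 0,"gripper": 0.6},{"x": 0,"y": 0,"z": 0,"wx": 0,"wy": 0,"wz": 0,"gripper": 0.6}]}}

```text
time: 13.38
ee_pos: [0.4919, 0.3356, 0.1226]
orientation: [-0.199, 0.607, 0.752, 0.164]
contact_force: [0.0, -0.6, 4.7]
width: 0.0602
```

>>> {"api": "send_rows", "payload": {"targets": [{"x": 0.2,"y": -0.8,"z": -0.5,"wx": 0,"wy": 0,"wz": 0,"gripper": 0.6},{"x": 0,"y": 0,"z": 0,"wx": 0,"wy": 0,"wz": 0,"gripper": 0.6}]}}

```text
time: 13.62
ee_pos: [0.4918, 0.3356, 0.1225]
orientation: [-0.2, 0.607, 0.752, 0.164]
contact_force: [-0.7, 1.6, 6.9]
width: 0.0603
```

```bash
python3 look.py scene:s11 && python3 goal.py 0 0 7.5
python3 - <<'E'
from h import *
c=load("s11");crop(c,330,165,430,250,7,"s11c")
E
```

```text
{'time': 13.625, 'joint_positions': [0.0963, 0.4153, 1.7279, 0.5803, 1.1332, -0.4037], 'joint_vel': [-0.0009, 0.0008, -0.0012, 0.0006, -0.0008, 0.0011], 'ee_pos': [0.4918, 0.3356, 0.1225], 'orientation': [-0.2, 0.6068, 0.7516, 0.1639], 'contact_force': [-0.6775, 1.6074, 6.9469], 'ft_torque': [0.5879, 0.2489, 0.0617], 'width': 0.0603}
delta [0.7 1.1 1.1] rot [-0.002   0.0009 -0.0018]
now [-1.4  0.8  7. ] [-0.0003 -0.0018  0.0022]
bed axes [[-0.18, 0.847, 0.5], [-0.978, -0.208, 0.0], [0.104, -0.489, 0.866]]
```

View pics/s11c.png

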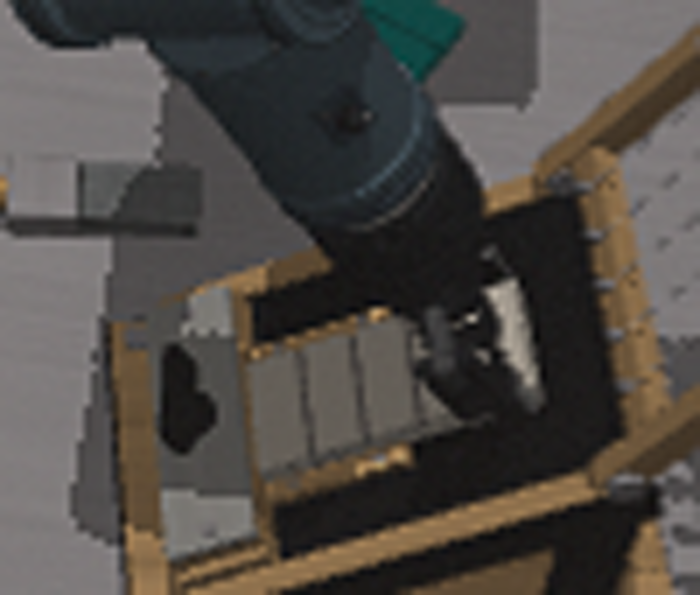

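The plate is against the foot rail: x stopped at about −1.4 mm in the estimate, and the force rose. Releasing it and backing off square to the bed.

>>> {"api": "send_rows", "payload": {"targets": [{"x": 0,"y": 0,"z": 0,"wx": 0,"wy": 0,"wz": 0,"gripper": 1},{"x": 0,"y": 0,"z": 0,"wx": 0,"wy": 0,"wz": 0,"gripper": 1},{"x": 0,"y": 0,"z": 0,"wx": 0,"wy": 0,"wz": 0,"gripper": 1},{"x": 2,"y": -10,"z": 17,"wx": 0,"wy": 0,"wz": 0,"gripper": 1},{"x": 4,"y": -20,"z": 35,"wx": 0,"wy": 0,"wz": 0,"gripper": 1},{"x": 4,"y": -20,"z": 35,"wx": 0,"wy": 0,"wz": 0,"gripper": 1},{"x": 0,"y": 0,"z": 0,"wx": 0,"wy": 0,"wz": 0,"gripper": 1}]}}

```text
time: 14.55
ee_pos: [0.5041, 0.2838, 0.2114]
orientation: [-0.197, 0.607, 0.752, 0.165]
contact_force: [0.5, 0.7, 0.0]
width: 0.085
```

```bash
python3 look.py scene:s12 wrist:w12
python3 - <<'E'
from h import *
c=load("s12");crop(c,330,165,430,250,7,"s12c")
E
```

```text
{'time': 14.55, 'joint_positions': [0.0004, 0.3112, 1.6337, 0.5248, 1.3406, -0.3717], 'joint_vel': [0.0205, 0.0342, 0.0589, 0.0028, -0.0297, -0.0042], 'ee_pos': [0.5041, 0.2838, 0.2114], 'orientation': [-0.1971, 0.6072, 0.7518, 0.1652], 'contact_force': [0.5283, 0.7285, 0.0468], 'ft_torque': [-0.1645, -0.0513, 0.0399], 'width': 0.085}
```

View pics/s12c.png

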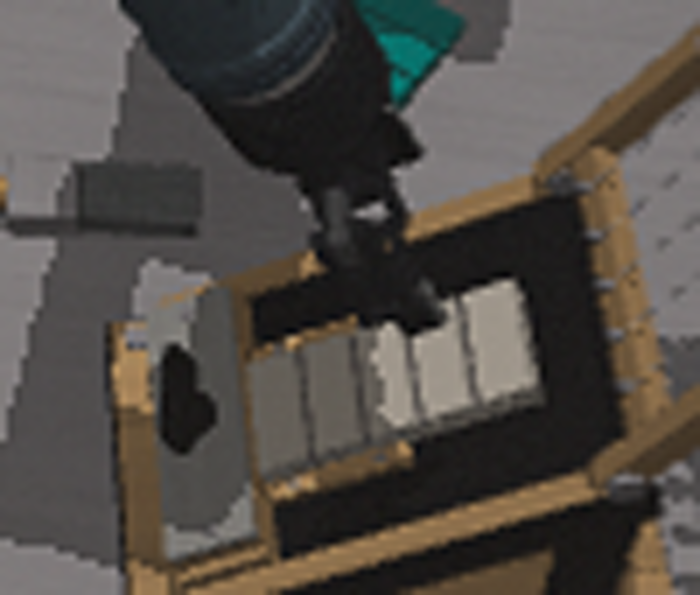

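View pics/w12.png

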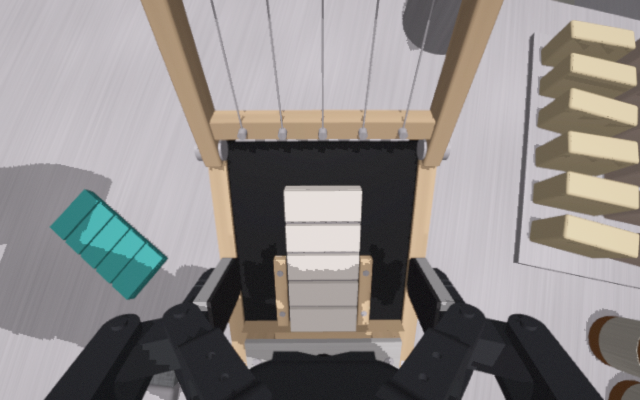

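Run:
```python
from h import *
c=load("w12");crop(c,210,170,440,360,3.4,"w12c")
```

```text
(no output)
```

View pics/w12c.png

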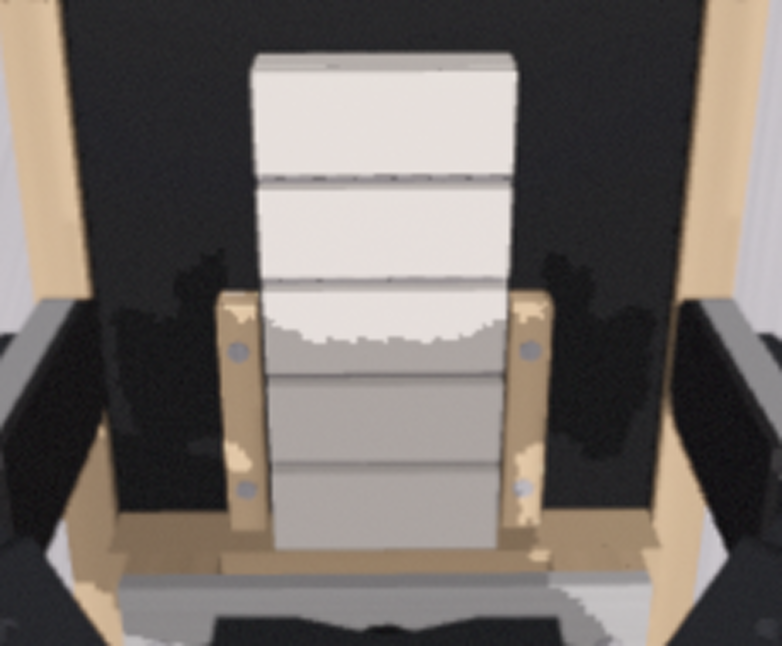

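```bash
cat > f4.py <<'E'
from fit import *
w=load("w12");m=1e-3
px=T(w,[(250,70),(518,70),(257,178),(514,178),(262,283),(509,282),(267,375),(503,375),(271,463),(499,463),(275,549),(498,549)],210,170,3.4)
P=np.array([(x,s*31,15) for x in (70,44,16,-12,-40,-70) for s in(1,-1)])*m
bx=T(w,[(120,575),(652,575),(66,15),(90,300),(704,15),(678,300)],210,170,3.4)
def fun(p):
    M=bedR(p[2])@R.from_rotvec(p[6:8].tolist()+[0]).as_matrix() if len(p)>6 else bedR(p[2]);o=np.array([p[0],p[1],.098+p[3]])
    f=lambda Q:proj(w,np.asarray(Q)@M.T+o)
    r1=f(P+[p[4],p[5],0])-px
    e=f([(-.07,.072,.029),(-.07,-.072,.029)])-bx[:2]
    # black edges: distance in col to line y=+-78 z=0
    l=[]
    for s,pp in((.078,bx[2:4]),(-.078,bx[4:6])):
        a=f([(.12,s,0),(-.07,s,0)]);d=a[1]-a[0];n=np.array([-d[1],d[0]])/np.hypot(*d);l+=[(q-a[0])@n for q in pp]
    return np.r_[r1.ravel(),e[:,1],np.array(l)]
s=least_squares(fun,[.503,.2865,1.78,0,0,0],loss='soft_l1');p=s.x;print(p.round(4));print(fun(p).round(1))
np.save("bedw.npy",p)
E
python3 f4.py
```

```text
[ 5.0310e-01  2.8880e-01  1.7842e+00  3.8000e-03 -5.2000e-03  1.0000e-04]
[ 0.5  0.7  0.2  0.6 -0.2 -0.7  0.  -0.8 -0.2 -1.1  0.1 -1.  -0.4  0.1
  0.5 -0.1 -0.3  0.4  0.4  0.2 -0.3  1.1 -0.5  0.9  0.3 -0.3  0.   1.9
 -0.1 -1.4]
```

```bash
cat > knob.py <<'E'
import sys
from fit import *
from rig import env
q=np.load("bed.npy");M=bedR(q[2]);O=np.array([q[0],q[1],.098])+M@np.array([-1.4,.5,-.5])/1e3
def tgt(theta,z,x=-93,y=0):
    # tool y perpendicular to wing; at theta=pi/2 tool x=bedx,tool y=-bedy
    Rt=M@R.from_rotvec([0,0,np.pi/2-theta]).as_matrix()@np.diag([1.,-1,-1])
    return O+M@np.array([x,y,z])/1e3,Rt
if __name__=="__main__":
    th,z=map(float,sys.argv[1:3]);S=env.state();Rc=R.from_quat(np.roll(S["orientation"],-1)).as_matrix()
    pos,Rt=tgt(th,z)
    print("d",((pos-S["ee_pos"])*1e3).round(1),"rot",R.from_matrix(Rt@Rc.T).as_rotvec().round(4))
    c=M.T@(S["ee_pos"]-O)*1e3;print("tool in bed",c.round(1),"theta",round(np.pi/2-R.from_matrix(M.T@Rc@np.diag([1.,-1,-1])).as_rotvec()[2],3))
E
python3 knob.py 0.19 110
python3 - <<'E'
from knob import *
w=load("w1");t=load("top0")
def onb(c,px,z):
    o,v=ray(c,px);o=M.T@(o-O);v=M.T@v;return (o+v*(z-o[2])/v[2])*1e3
# wing top ends in w1 (z~61.5)
for p in T(w,[(75,287),(135,452)],0,40,3.5): print(onb(w,p,.0615).round(1))
for p in T(t,[(661,165),(661,253)],145,150,5): print(onb(t,p,.0615).round(1))
E
```

```text
d [  29.1 -131.7  -62.9] rot [ 0.143  -0.6709  1.1947]
tool in bed [55.3  1.1 97.1] theta 1.568
[-100.4  -23.3   61.5]
[-92.5  23.8  61.5]
[-93.  -24.   61.5]
[-83.1  27.3  61.5]
```

>>> {"api": "send_rows", "payload": {"targets": [{"x": 3.6,"y": -16.5,"z": -7.9,"wx": 0.0179,"wy": -0.0839,"wz": 0.1493,"gripper": 0.5},{"x": 3.6,"y": -16.5,"z": -7.9,"wx": 0.0179,"wy": -0.0839,"wz": 0.1493,"gripper": 0.5},{"x": 3.6,"y": -16.5,"z": -7.9,"wx": 0.0179,"wy": -0.0839,"wz": 0.1493,"gripper": 0.5},{"x": 3.6,"y": -16.5,"z": -7.9,"wx": 0.0179,"wy": -0.0839,"wz": 0.1493,"gripper": 0.5},{"x": 3.6,"y": -16.5,"z": -7.9,"wx": 0.0179,"wy": -0.0839,"wz": 0.1493,"gripper": 0.5},{"x": 3.6,"y": -16.5,"z": -7.9,"wx": 0.0179,"wy": -0.0839,"wz": 0.1493,"gripper": 0.5},{"x": 3.6,"y": -16.5,"z": -7.9,"wx": 0.0179,"wy": -0.0839,"wz": 0.1493,"gripper": 0.5},{"x": 3.6,"y": -16.5,"z": -7.9,"wx": 0.0179,"wy": -0.0839,"wz": 0.1493,"gripper": 0.5},{"x": 0,"y": 0,"z": 0,"wx": 0,"wy": 0,"wz": 0,"gripper": 0.5},{"x": 0,"y": 0,"z": 0,"wx": 0,"wy": 0,"wz": 0,"gripper": 0.5}]}}

```text
time: 15.9
ee_pos: [0.53, 0.1537, 0.1451]
orientation: [-0.053, -0.008, 0.966, 0.254]
contact_force: [0.6, -0.1, 0.1]
width: 0.0426
```

```bash
python3 look.py scene:s13 wrist:w13; python3 knob.py 0.18 40
python3 - <<'E'
from h import *
c=load("s13");crop(c,320,145,440,265,6,"s13c")
E
```

```text
{'time': 15.9, 'joint_positions': [-0.2313, 0.4118, 1.6669, 0.4841, 1.3355, -1.9987], 'joint_vel': [0.0059, -0.01, -0.0046, -0.0008, -0.0001, -0.0145], 'ee_pos': [0.53, 0.1537, 0.1451], 'orientation': [-0.0526, -0.0078, 0.9657, 0.254], 'contact_force': [0.5857, -0.142, 0.0992], 'ft_torque': [-0.2897, 0.0065, 0.0123], 'width': 0.0426}
d [ -6.6  33.4 -60.6] rot [ 0.0008 -0.0061  0.0093]
tool in bed [-92.1   0.4 109.5] theta 0.191
```

View pics/w13.png

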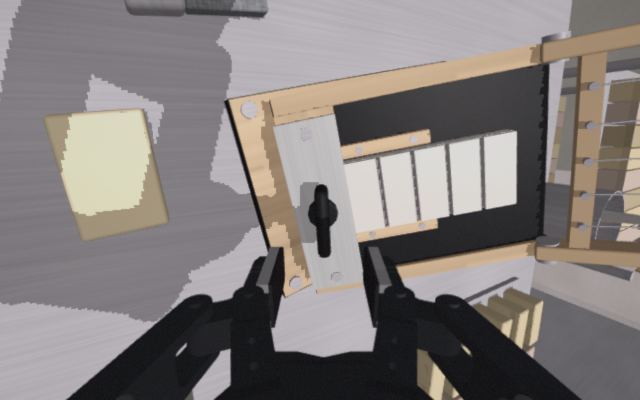

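View pics/s13c.png

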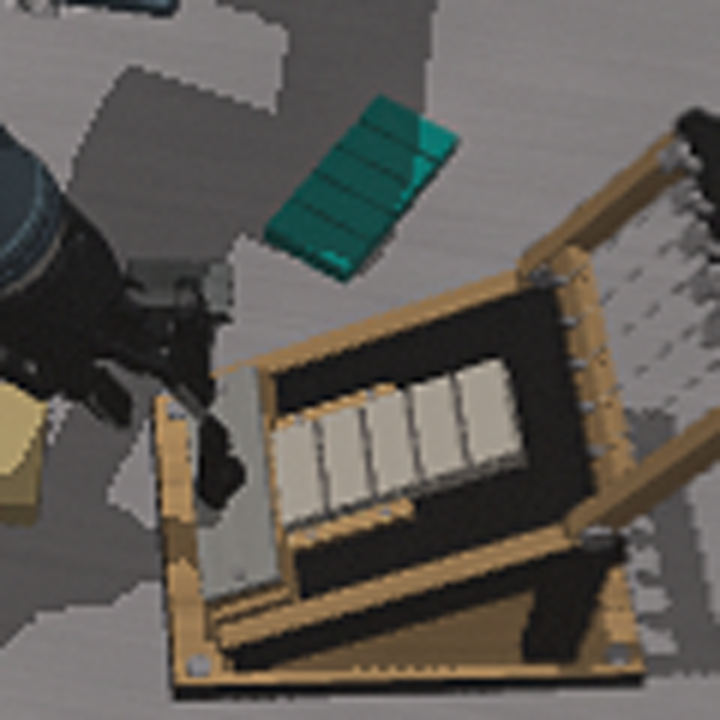

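Run:
```python
from knob import *
w=load("w13")
for th in (.18,):
    P=[O+M@np.array([-93+s*26*np.sin(th)*1,s*26*np.cos(th),z])/1e3 for s in(1,-1) for z in(61.5,37.5)]
    print(proj(w,P).round(1)); crop(w,250,150,400,300,5,"w13c",proj(w,P))
```

```text
[[322.1 189.3]
 [322.2 180.3]
 [323.  257.8]
 [323.  242.9]]
```

View pics/w13c.png

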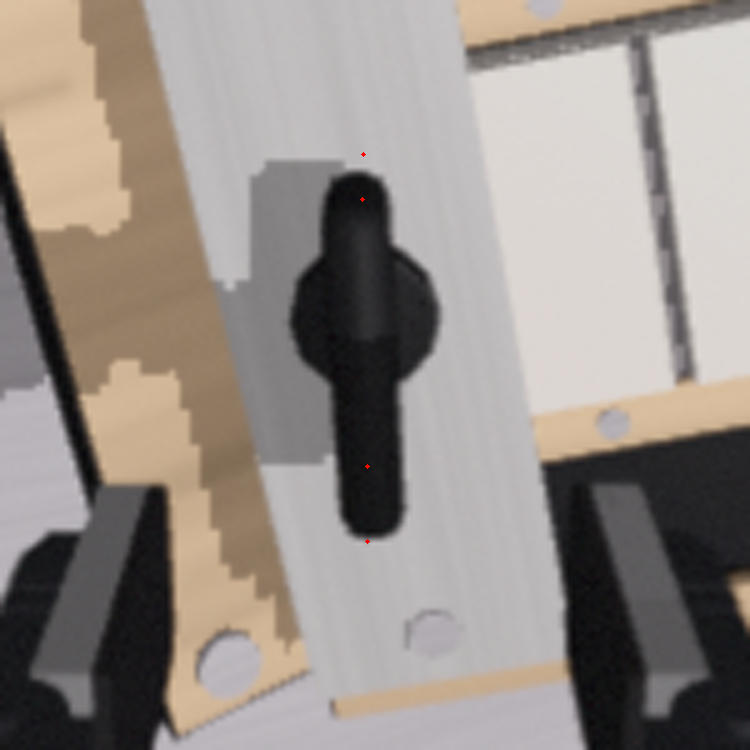

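>>> {"api": "send_rows", "payload": {"newtons": 40, "targets": [{"x": -2,"y": 9,"z": -16,"wx": 0,"wy": 0,"wz": 0,"gripper": 0.5},{"x": -2,"y": 9,"z": -16,"wx": 0,"wy": 0,"wz": 0,"gripper": 0.5},{"x": -1.6,"y": 9,"z": -16,"wx": 0,"wy": 0,"wz": 0,"gripper": 0.5},{"x": -1,"y": 6.4,"z": -12.6,"wx": 0,"wy": 0,"wz": 0,"gripper": 0.5},{"x": 0,"y": 0,"z": 0,"wx": 0,"wy": 0,"wz": 0,"gripper": 0.5}]}}

```text
time: 16.62
ee_pos: [0.5231, 0.187, 0.0844]
orientation: [-0.052, -0.01, 0.966, 0.254]
contact_force: [0.3, 0.3, 0.1]
width: 0.0429
```

>>> {"api": "send_rows", "payload": {"newtons": 40, "targets": [{"x": 0,"y": 0,"z": 0,"wx": 0,"wy": 0,"wz": 0,"gripper": 0},{"x": 0,"y": 0,"z": 0,"wx": 0,"wy": 0,"wz": 0,"gripper": 0},{"x": 0,"y": 0,"z": 0,"wx": 0,"wy": 0,"wz": 0,"gripper": 0},{"x": 0,"y": 0,"z": 0,"wx": 0,"wy": 0,"wz": 0,"gripper": 0}]}}

```text
time: 17.12
ee_pos: [0.5248, 0.1864, 0.086]
orientation: [-0.05, -0.009, 0.966, 0.254]
contact_force: [0.6, 1.7, 5.2]
width: 0.0091
```

```bash
python3 look.py; python3 knob.py 1.57 40
```

```text
{'time': 17.125, 'joint_positions': [-0.1758, 0.4773, 1.7371, 0.5238, 1.1912, -2.0292], 'joint_vel': [-0.0002, -0.0008, 0.0011, -0.0002, 0.0009, 0.0001], 'ee_pos': [0.5248, 0.1864, 0.086], 'orientation': [-0.0504, -0.0094, 0.9658, 0.2542], 'contact_force': [0.6396, 1.6589, 5.2143], 'ft_torque': [0.5059, -0.0347, -0.0526], 'width': 0.0091}
d [-1.2  0.7 -1. ] rot [-0.1429  0.6771 -1.1948]
tool in bed [-93.3  -1.   41.3] theta 0.189
```

>>> {"api": "send_rows", "payload": {"targets": [{"x": 0.1,"y": -0.5,"z": 0.9,"wx": 0,"wy": 0,"wz": 0,"gripper": 0},{"x": 0,"y": 0,"z": 0,"wx": -0.0159,"wy": 0.0752,"wz": -0.1328,"gripper": 0},{"x": 0,"y": 0,"z": 0,"wx": -0.0159,"wy": 0.0752,"wz": -0.1328,"gripper": 0},{"x": 0,"y": 0,"z": 0,"wx": -0.0159,"wy": 0.0752,"wz": -0.1328,"gripper": 0},{"x": 0,"y": 0,"z": 0,"wx": 0,"wy": 0,"wz": 0,"gripper": 0}]}}

```text
time: 17.75
ee_pos: [0.5246, 0.1861, 0.0859]
orientation: [-0.108, 0.212, 0.942, 0.236]
contact_force: [2.0, 5.3, -1.2]
width: 0.0093
```

```bash
python3 look.py; python3 knob.py 1.57 40
```

```text
{'time': 17.75, 'joint_positions': [-0.1762, 0.4777, 1.7366, 0.5231, 1.1923, -1.5668], 'joint_vel': [-0.0008, 0.0007, 0.001, 0.0007, 0.0007, -0.0471], 'ee_pos': [0.5246, 0.1861, 0.0859], 'orientation': [-0.1078, 0.2121, 0.9423, 0.2357], 'contact_force': [2.0122, 5.2854, -1.2062], 'ft_torque': [0.3007, -0.3996, -0.309], 'width': 0.0093}
d [-1.1  1.  -0.9] rot [-0.0958  0.4499 -0.7946]
tool in bed [-93.6  -0.8  41.4] theta 0.652
```

Turning freely with low forces, so I'll continue to about 1.57.

>>> {"api": "send_rows", "payload": {"targets": [{"x": 0,"y": 0,"z": 0,"wx": -0.0159,"wy": 0.0752,"wz": -0.1328,"gripper": 0},{"x": 0,"y": 0,"z": 0,"wx": -0.0159,"wy": 0.0752,"wz": -0.1328,"gripper": 0},{"x": 0,"y": 0,"z": 0,"wx": -0.0159,"wy": 0.0752,"wz": -0.1328,"gripper": 0},{"x": 0,"y": 0,"z": 0,"wx": -0.0159,"wy": 0.0752,"wz": -0.1328,"gripper": 0},{"x": 0,"y": 0,"z": 0,"wx": -0.0159,"wy": 0.0752,"wz": -0.1328,"gripper": 0},{"x": 0,"y": 0,"z": 0,"wx": -0.0159,"wy": 0.0752,"wz": -0.1328,"gripper": 0},{"x": 0,"y": 0,"z": 0,"wx": 0,"wy": 0,"wz": 0,"gripper": 0}]}}

```text
time: 18.62
ee_pos: [0.5241, 0.1858, 0.0858]
orientation: [-0.202, 0.607, 0.751, 0.163]
contact_force: [0.7, 2.6, -0.2]
width: 0.0092
```

```bash
python3 look.py; python3 knob.py 1.57 40
```

```text
{'time': 18.625, 'joint_positions': [-0.1769, 0.4781, 1.7368, 0.5226, 1.1937, -0.6499], 'joint_vel': [-0.0019, -0.0008, 0.0013, 0.0007, 0.0, -0.0692], 'ee_pos': [0.5241, 0.1858, 0.0858], 'orientation': [-0.2017, 0.6073, 0.7509, 0.1633], 'contact_force': [0.6574, 2.6376, -0.221], 'ft_torque': [0.0467, -0.0887, -0.1376], 'width': 0.0092}
d [-0.6  1.3 -0.8] rot [-0.0013 -0.0004 -0.0008]
tool in bed [-93.8  -0.3  41.4] theta 1.569
```

Now I'll release the wing, back off square to the bed, and inspect.

>>> {"api": "send_rows", "payload": {"targets": [{"x": 0,"y": 0,"z": 0,"wx": 0,"wy": 0,"wz": 0,"gripper": 0.5},{"x": 0,"y": 0,"z": 0,"wx": 0,"wy": 0,"wz": 0,"gripper": 0.5},{"x": 0,"y": 0,"z": 0,"wx": 0,"wy": 0,"wz": 0,"gripper": 0.5},{"x": 2,"y": -10,"z": 17,"wx": 0,"wy": 0,"wz": 0,"gripper": 0.5},{"x": 4,"y": -20,"z": 35,"wx": 0,"wy": 0,"wz": 0,"gripper": 0.5},{"x": 4,"y": -20,"z": 35,"wx": 0,"wy": 0,"wz": 0,"gripper": 0.5},{"x": -10,"y": -30,"z": 40,"wx": 0,"wy": 0,"wz": 0,"gripper": 0.5},{"x": -20,"y": -30,"z": 35,"wx": 0,"wy": 0,"wz": 0,"gripper": 0.5},{"x": -40,"y": -40,"z": 10,"wx": 0,"wy": 0,"wz": 0,"gripper": 0.5},{"x": -40,"y": -40,"z": 0,"wx": 0,"wy": 0,"wz": 0,"gripper": 0.5},{"x": 0,"y": 0,"z": 0,"wx": 0,"wy": 0,"wz": 0,"gripper": 0.5}]}}

```text
time: 20.0
ee_pos: [0.4226, -0.0065, 0.2581]
orientation: [-0.201, 0.609, 0.749, 0.163]
contact_force: [0.0, 1.0, 0.7]
width: 0.0429
```

```bash
python3 look.py scene:s14 wrist:w14 top:t14
python3 - <<'E'
from h import *
c=load("s14");crop(c,320,145,440,265,6,"s14c")
c=load("t14");crop(c,165,150,305,250,5.5,"t14c")
E
```

```text
{'time': 20.0, 'joint_positions': [-0.6001, 0.1719, 1.699, 0.3546, 1.6602, -0.8439], 'joint_vel': [0.0586, 0.0234, -0.0303, 0.0529, -0.0211, 0.0415], 'ee_pos': [0.4226, -0.0065, 0.2581], 'orientation': [-0.2012, 0.6094, 0.7494, 0.163], 'contact_force': [0.0228, 0.9649, 0.741], 'ft_torque': [-0.2339, -0.0782, 0.0139], 'width': 0.0429}
```

View pics/s14c.png

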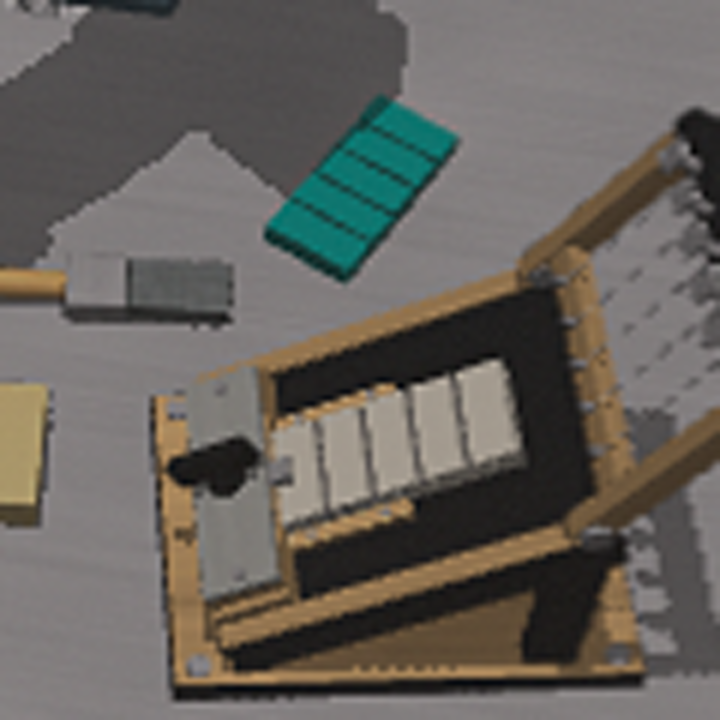

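View pics/w14.png

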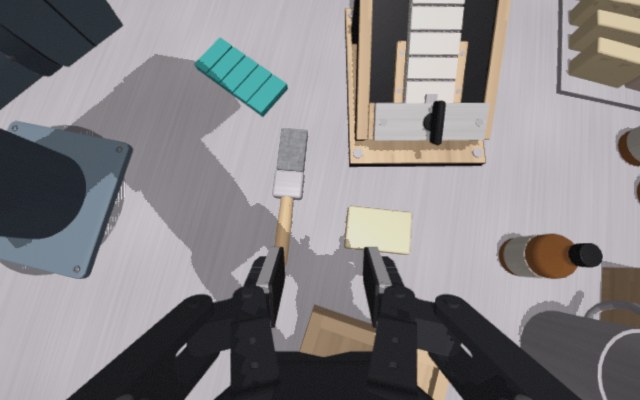

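View pics/t14.png

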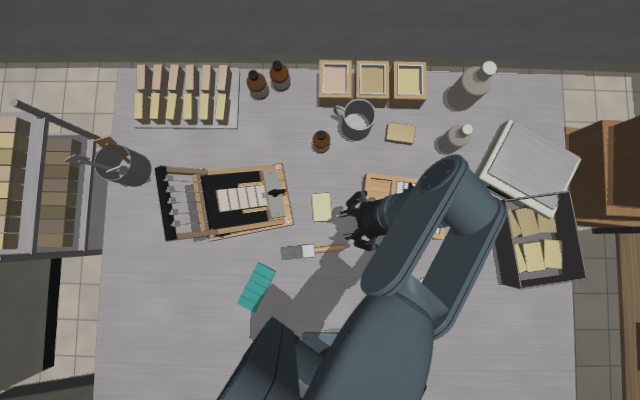

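The wing now points up-slope, and the tongue lies over the plate's lower end at about (366,223) in the scene view. One numeric check on seating: the rail ends should be at bed x = 4 relative to the plate.

```bash
python3 - <<'E'
exec(open("f4.py").read().split("s=least")[0])
# fit pose from plate only (offset 0), 6dof-ish, then read rail ends / rail front base
def f2(p):
    M=bedR(p[2])@R.from_rotvec([p[4],p[5],0]).as_matrix();return (proj(w,P@M.T+[p[0],p[1],.098+p[3]])-px).ravel()
s=least_squares(f2,[.503,.2865,1.78,0,0,0]);p=s.x;print(p.round(4),np.abs(s.fun).max().round(2))
M=bedR(p[2])@R.from_rotvec([p[4],p[5],0]).as_matrix();o0=np.array([p[0],p[1],.098+p[3]])
def on(px,z):
    o,v=ray(w,px);o=M.T@(o-o0);v=M.T@v;return ((o+v*(z-o[2])/v[2])*1e3).round(1)
for q in T(w,[(217,301),(257,300),(512,299),(553,300)],210,170,3.4): print("rail top end",on(q,.008))
for q in T(w,[(218,293),(552,293)],210,170,3.4): print("rail foot end?",on(q,.0))
for q in T(w,[(66,15),(90,300),(704,15),(678,300)],210,170,3.4): print("cheek",on(q,0))
E
python3 - <<'E'
from knob import *
c=load("s14")
P=[O+M@np.array([x,s*31,15])/1e3 for x in(70,-70) for s in(1,-1)]
crop(c,350,190,420,245,10,"s14o",proj(c,P))
E
```

```text
[ 5.0400e-01  2.8460e-01  1.7876e+00  1.6000e-03 -1.0400e-02 -1.5100e-02] 1.08
rail top end [ 5.7 43.7  8. ]
rail top end [ 6.1 33.3  8. ]
rail top end [  6.3 -32.9   8. ]
rail top end [  6.  -43.5   8. ]
rail foot end? [ 3.4 44.9  0. ]
rail foot end? [  3.4 -44.6   0. ]
cheek [80.2 77.3  0. ]
cheek [ 1.2 79.6  0. ]
cheek [ 80.  -77.4   0. ]
cheek [  1.1 -78.7   0. ]
```

View pics/s14o.png

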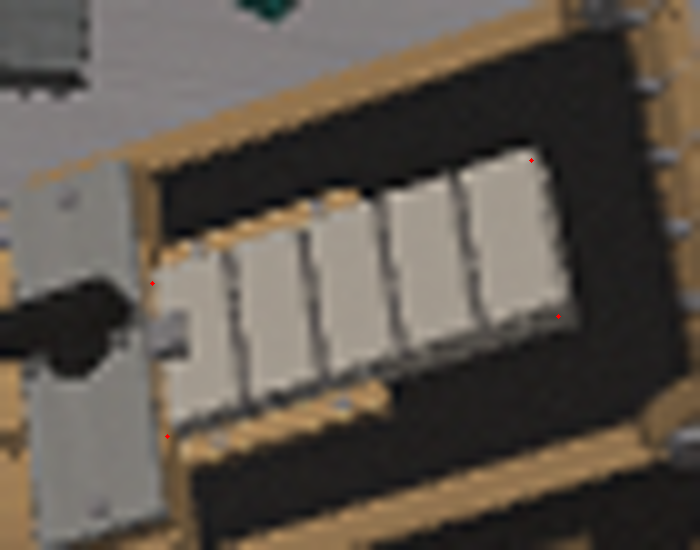

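View pics/s14.png

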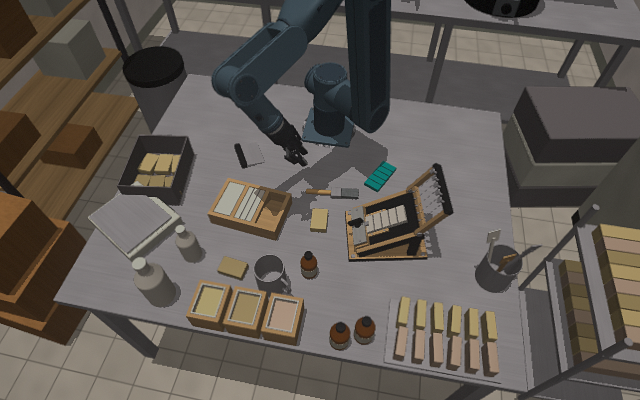

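The other two plates lie flat around (230,195) and (250,203), everything else on the bench is unmoved, and the arm is clear. Handing in.

```bash
python3 -c "
from rig import env
print(env.finish_job(), env.state()['time'])"
```

```text
the job is handed in; nothing more can be done
the job is handed in; nothing more can be done
```

The cross-slotted plate is seated in the cutter's bed and locked, and the job was handed in at about 20 s of the 58 s allowed. No verdict was reported.

- **What I did:** I pressed the plate in the +y pocket over the ridge and took it by its raised end. I laid it in the bed until it touched the bed and then the foot rail. Then I gripped the wing knob and turned it clockwise from about 0.18 rad to about 1.57 rad, and backed the arm clear.
- **Plate:** The pictures show it flat and between the side rails, within about 0.1 mm of centre across the bed. The tongue is over its lower end, at about (366,223) in the scene picture.
- **Everything else:** The other two plates lie flat in their pockets, and nothing else on the bench looks moved. I judged this by eye from the scene picture and did not measure it.
- **Checks that disagreed:**
  - The wrist camera put the bed 2–4 mm higher than where the plate actually touched it.
  - A fit to the grey plate on the foot rail put the bed plate 5 mm too far down-slope. I put that down to the grey plate's edge being set back from the rail's front.
  - The side-rail ends came out at bed x = 3.4 to 6.3 mm, where 4 mm is expected. That and the contact at the foot rail both say the plate is home to about 2 mm.

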